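# Set the polariser ring of a jar-glass strain viewer

### The arm

A 6-joint arm with a two-finger parallel gripper is mounted at the origin on a cart in front of the work surface, level with it; the furniture and walls round the work are solid. World frame = base frame: x ahead of the robot, y to its left, z up, the work surface at z = 0. Lengths are in m, angles in degrees, forces in N, time in s.
With the tool pointing down it reaches from about 0.35 to 0.85 m from the base axis. Payload 8.1 kg.
Tool frame: the origin (TCP) lies at the very end of the fingers, on their centre line; the grasp point (between the pads) lies 19 mm behind it (grip_point_offset is the distance from the TCP to the grasp point, in m); z points along the fingers, x is the direction in which the jaws open and shut, and the axes are right-handed (so a half turn about z gives the same grasp; the last joint's range is limited). The gripper opens to 93 mm and grips with 3 to 60 N. Pads are 15 mm wide; open, the fingers measure 128 mm over their backs; the gripper's body (75 mm by 188 mm) begins 65 mm behind the grasp point.
Start: joints at [-70.726, 7.471, 85.268, -0, 87.261, -4.893], TCP at [0.246, -0.547, 0.18] pointing down, gripper open.
Joint ranges: [-169.43, 169.43], [-51.17, 129.36], [1.28, 143.12], [-76.62, 256.62], [0, 156.53], [-152.29, 152.29]. Speed limits (degrees/s): [136.94, 136.94, 159.86, 180, 180, 180].

### API

Orientations are given as [roll, pitch, yaw] about the fixed x, y, z axes, in that order (R = Rz(yaw) Ry(pitch) Rx(roll)).
In Python, from plant import state, read_camera, hand_in, grip_point_offset gives the robot as it stands.
- The arm moves only by the tool send_rows, never from a script. Its arguments are lists of equal length, an entry for each row: "delta_pos": the shift along the tool's x, y, z in m, a list of three; "delta_rot": the turn, a rotation vector about the tool's x, y, z in degrees, a list of three. In form: {"delta_pos": [[dx, dy, dz], ...], "delta_rot": [[rx, ry, rz], ...]}. A call has 1 to 20 rows; each row is the pose to reach, as a shift and turn from the pose commanded when the call began, along the tool's axes at that moment; what a row does not reach only later rows make up. A row lasts 1/12 s, in which the tool goes at most 41.7 mm and 7.16 degrees, less where a joint would pass 70% of its speed; a pose out of reach is approached as far as the arm can. A call with a gripper value outside its range is refused whole. "hand" is the opening, from -1 (shut) to 1 (fully open), set as the call begins (left out, the last holds). The fingers move at their own pace and stop on an object; "squeeze" is the grip in N (left out, the last holds). Time passes only in rows, so rows that repeat a pose let the fingers close. It gives the time, the measured TCP pose, the force and the opening at its end, in the units of the state.
- state(): the state, without advancing time (a new reading comes with each control period).
- read_camera(name): name is "side" or "top"; returns a dict with "pixels" (384x512x3 uint8, red, green, blue), "camera_matrix" (3x3 intrinsics, pixels), "R" (3x3) and "t" (3): a world point X has camera coordinates R X + t. Camera axes: x right, y down, z forward; pixel columns grow to the right and rows downward; lengths in m; the calibration is good to about 2 mm. A picture is of the moment at which its call begins. There is no depth.
- hand_in(): hands the job in, once; it reports no verdict.
The state is a dict: "t": time; "qpos": joint angles; "dq": joint speeds; "joint_efforts": joint torques, N m; "eef_pos": TCP position; "ee_rot": TCP orientation; "force": force on the tool from outside, world axes, zero at the start; "wrist_torque": the same for the moment, N m; "finger_gap": opening from 0.0 (shut) to 1.0 (fully open).
Only numpy, scipy, OpenCV 4.12 (cv2) and the standard library are available. Lean on these libraries where they do the work, as an engineer would, in place of code of your own. Each camera call takes 0.05 s, during which the arm holds its last target.

### The job

Get the glass-strain viewer ready for the next jar: push the upright post on the ring's lever round its arc until the lever's pointer stands on the one long mark of the scale and leave it there, then press the round lamp button on the corner of the viewer fully down and let it come back up. Only push with the fingers, never grip the post; do not turn the scale plate, and leave the jars, the lid and the tape roll beside the viewer where they are.

Things in the scene. Friction and masses are not known exactly. Their poses are not given: they have to be found in the camera images.
- viewer: The viewer, fixed to the table: a grey square base 240 x 240 mm, 30 mm high, centred on the ring's axis; on it a round housing 120 mm across with a glass window and the black polariser ring (126 mm across, 54 to 68 mm above the table). Nothing but the lever post stands higher than 68 mm. Origin: on the axis, at table level; z up, x away from the robot at yaw 0, y to the left.
- ring_axis (a point): Point on the vertical axis about which ring and scale turn, at the ring's top, 68 mm above the table; axes as the viewer's.
- lever_post (a point): Centre of the top of the lever's upright round steel post: 14 mm across, 84 mm from the axis, bare from 66 to 110 mm above the table, on a flat radial arm 12 mm wide, its top 66 mm above the table. x points outward along the lever, z up. The lever resists with about 2 N at the post, has no spring, does not coast and stays where it is left.
- pointer_tip (a point): Tip of the steel pointer that hangs down from the outer end of the lever arm, on the same radial line as the post, 100 mm from the axis, 37 mm above the table, just over the scale.
- long_mark (a point): Point on the scale's long mark, 100 mm from the axis, 35 mm above the table; x points outward along the mark. The scale is a stiff-turning flat aluminium disc, 238 mm across, on the base, its top 34 mm above the table, with short dark marks (8 x 2 mm) every 15 degrees over the half disc and a single long wide one (26 x 5 mm) in the middle of them.
- ring (a joint): Angle of the ring, rad: 0 when the lever points along the viewer's -x (to the robot at yaw 0), growing counter-clockwise from above, stops at -1.3 and 1.3. It starts negative (lever at the left), and the long mark lies at a greater angle.
- scale (a joint): Angle of the scale disc, rad, measured the same way: the lever's pointer stands on the long mark when ring and scale read the same.
- lamp_button_top (a point): Centre of the top face of the lamp button: a white round push button, 22 mm across, in a black housing on the base's far right corner (97 mm to +x and 97 mm to -y of the axis in the viewer's frame). It is pressed straight down.
- lamp_button (a joint): Travel of the lamp button, m: 0 up, 0.006 fully down; a spring of about 5 N when fully down brings it back.
- jar_a_mid (a point): Middle (56 mm up) of a loose full glass jar with a lid, 69 mm across, 112 mm high, standing to the left of the viewer.
- jar_b_mid (a point): Middle (56 mm up) of a loose full glass jar, the same, to the right of the viewer.
- lid_a_mid (a point): Middle of a loose jar lid, 65 mm across, 16 mm high, lying to the left of the viewer, nearer the robot.
- tape_a_mid (a point): Middle of a loose roll of brown parcel tape, 66 mm across, 48 mm high, lying to the right of the viewer, nearer the robot.

How it is judged:
By the outcome, as a careful person would: the job done as asked, in the order asked, and still so for the second after the job is handed in, with the robot touching nothing.
It also fails if it takes over 51 s, if anything falls off the work surface, if the arm or the gripper's body presses on something with over 40 N, if the wrist force passes 120 N, or if a joint passes its speed limit or range.

## Working session

There is one attempt and no reset: what is moved stays moved. The work goes in short steps, Python scripts to look and compute and a tool call to move; the robot and the scene stay as the last step left them, time stands still between calls to the robot, and variables do not carry over. Pictures are saved under pics/ and viewed, and the job is handed in when it is done.

Besides the shell and the picture viewer there is one more tool, called as name(argument=value, ...) on one line, values as JSON. send_rows: Moves the arm, as the interface text tells. Its arguments: {"type":"object","properties":{"delta_pos":{"type":"array","items":{"type":"array","items":{"type":"number"}}},"delta_rot":{"type":"array","items":{"type":"array","items":{"type":"number"}}},"hand":{"type":"number"},"squeeze":{"type":"number"}},"required":["delta_pos","delta_rot"]}

```bash
mkdir -p pics; ls; python3 - <<'E'
from plant import state, read_camera
import cv2
print(state())
for n in("top","side"):
    c=read_camera(n); cv2.imwrite(f"pics/{n}0.png",c["pixels"][:,:,::-1]); print(n,c["camera_matrix"],c["R"],c["t"])
E
```

```text
pics
{'t': 0.0, 'qpos': array([-7.07260715e+01,  7.51591928e+00,  8.53287273e+01,  7.44819765e-04,
        8.72627447e+01, -4.89400826e+00]), 'dq': array([ 0.01318733,  0.08099551, -0.01958232,  0.01942563, -0.00961198,
        0.10915196]), 'joint_efforts': array([-2.60675333e-03, -5.59847403e+01, -4.91756451e+01,  7.65046407e-02,
        3.55664478e-02, -1.94260756e-04]), 'eef_pos': array([ 0.2454488 , -0.5467875 ,  0.17878437]), 'ee_rot': array([-1.79990097e+02,  1.06936311e-01, -6.58320902e+01]), 'force': array([-0.44223616, -0.64934747, -0.4608318 ]), 'wrist_torque': array([ 0.01714237, -0.02486804, -0.0437212 ]), 'finger_gap': 1.0004382533513787}
top [[480.41127261   0.         255.6092874 ]
 [  0.         480.41127261 192.76733187]
 [  0.           0.           1.        ]] [[ 0.00620518 -0.99996777 -0.00509368]
 [-0.99767059 -0.00584472 -0.06796488]
 [ 0.06793292  0.00550355 -0.99767471]] [0.03332138 0.52474796 1.17567128]
side [[491.56648207   0.         257.13019699]
 [  0.         491.56648207 195.06757249]
 [  0.           0.           1.        ]] [[-0.87872488 -0.47670192 -0.02445123]
 [-0.14991081  0.32424514 -0.93401919]
 [ 0.45317694 -0.81708039 -0.35638504]] [0.49936336 0.14544872 1.15893174]
```

View pics/top0.png

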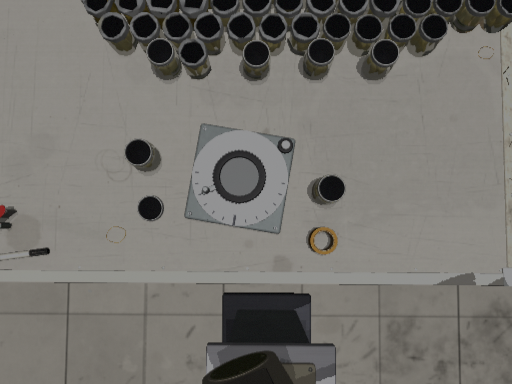

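View pics/side0.png

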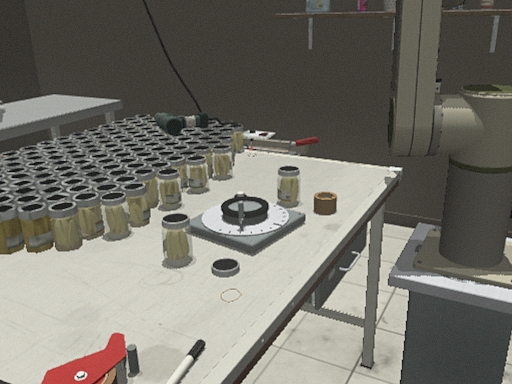

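```bash
python3 - <<'E'
import cv2
a=cv2.imread("pics/top0.png")[120:290,170:350]
cv2.imwrite("pics/top0c.png",cv2.resize(a,None,fx=3.5,fy=3.5,interpolation=cv2.INTER_CUBIC))
E
```

```text
(no output)
```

View pics/top0c.png

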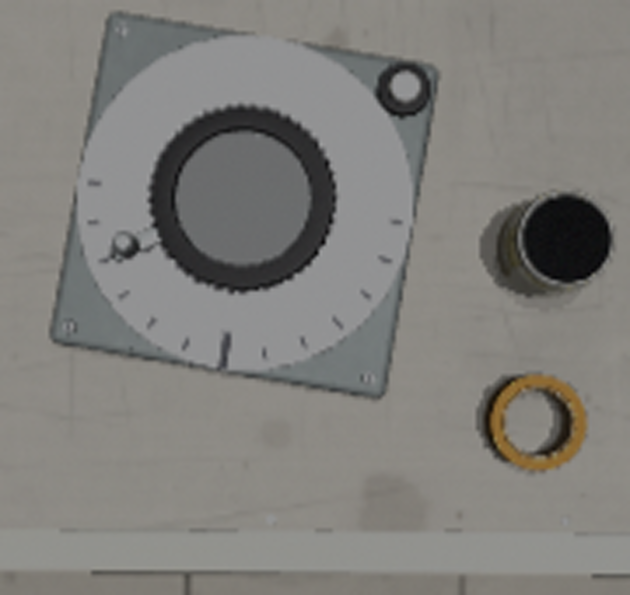

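```bash
cat > h.py <<'E'
import numpy as np, cv2
from plant import state, read_camera
def ray(c,u,v,z):
    K,R,t=c["camera_matrix"],c["R"],c["t"]
    d=R.T@np.linalg.solve(K,[u,v,1]); o=-R.T@t
    return o+d*(z-o[2])/d[2]
def proj(c,X):
    p=c["camera_matrix"]@(c["R"]@np.array(X)+c["t"]); return p[:2]/p[2]
def crop(c,name,x0,x1,y0,y1,f):
    a=c["pixels"][y0:y1,x0:x1,::-1]
    cv2.imwrite(f"pics/{name}.png",cv2.resize(a,None,fx=f,fy=f,interpolation=cv2.INTER_CUBIC))
E
python3 - <<'E'
from h import *
c=read_camera("top")
f=lambda x,y:((x+.5)/3.5-.5+170,(y+.5)/3.5-.5+120)
P={}
for n,x,y,z in [("ring",242,198,.068),("ringcentreglass",243,197,.066),("post",126,242,.110),("mark",225,350,.034),("button",405,85,.05),("jarb",566,238,.112),("tape",537,422,.048),
 ("c1",112,12,.03),("c2",438,68,.03),("c3",383,398,.03),("c4",52,340,.03)]:
    P[n]=ray(c,*f(x,y),z); print(n,P[n].round(4))
cc=sum(P[k] for k in("c1","c2","c3","c4"))/4; print("centre by corners",cc)
ax=P["ring"]
for k in("post","mark","button"):
    d=P[k]-ax; print(k,np.hypot(*d[:2]),np.degrees(np.arctan2(d[1],d[0])))
for a,b in(("c4","c1"),("c3","c2")):
    d=P[b]-P[a];print(np.hypot(*d[:2]),np.degrees(np.arctan2(d[1],d[0])))
crop(c,"t1",180,300,115,240,6)
for n,u,v,z in(("jar_a",138,152,.112),("lid",150,208,.016)): print(n,ray(c,u,v,z))
crop(read_camera("side"),"s1",180,310,180,250,6)
E
```

```text
ring [0.5605 0.0766 0.068 ]
ringcentreglass [0.5614 0.076  0.066 ]
post [0.5268 0.1507 0.11  ]
mark [0.4573 0.0889 0.034 ]
button [ 0.6419 -0.0354  0.05  ]
jarb [ 0.5309 -0.1373  0.112 ]
tape [ 0.4091 -0.1266  0.048 ]
c1 [0.6965 0.1716 0.03  ]
c2 [ 0.6576 -0.0598  0.03  ]
c3 [ 0.4246 -0.0216  0.03  ]
c4 [0.4636 0.2105 0.03  ]
centre by corners [0.56059859 0.07518548 0.03      ]
post 0.0814218972643412 114.46995071523173
mark 0.10387320221542455 173.1766137241282
button 0.1384322698194466 -53.96809427950633
0.23612317171360964 -9.470651081225851
0.23613118687052898 -9.321192567492938
jar_a [0.6107094  0.30758194 0.112     ]
lid [0.48517551 0.29880699 0.016     ]
```

View pics/t1.png

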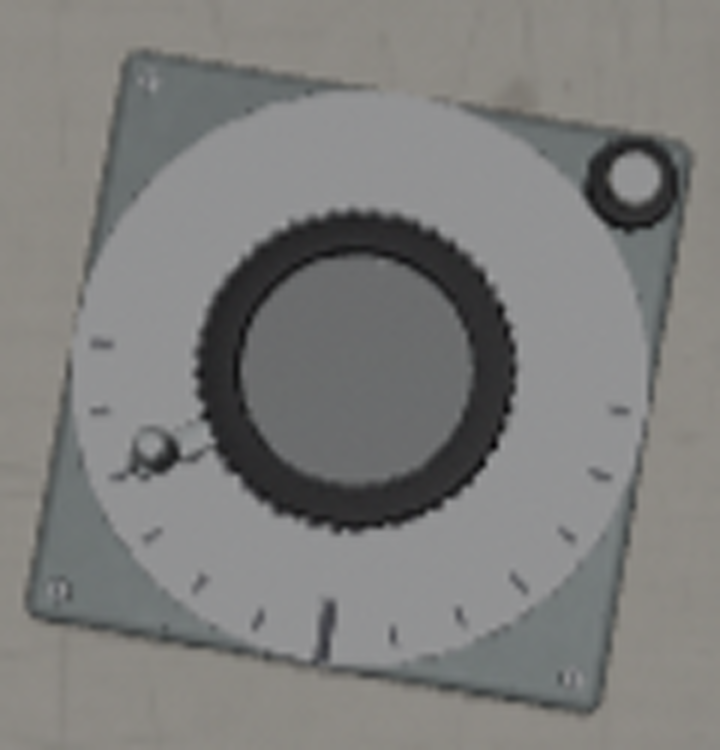

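View pics/s1.png

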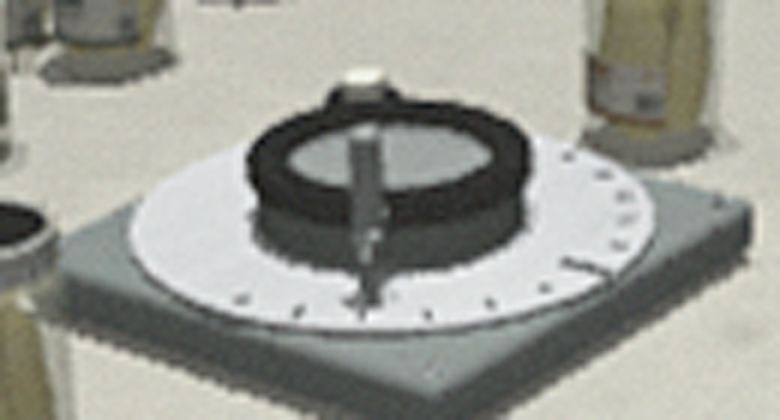

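```bash
python3 - <<'E'
from h import *
from scipy.optimize import least_squares
c=read_camera("top")
f=lambda x,y:((x+.5)/6-.5+180,(y+.5)/6-.5+115)
pts=[(102,345,-90),(100,411,-75),(119,477,-60),(152,537,-45),(200,583,-30),(258,620,-15),(394,635,15),(461,617,30),(519,583,45),(568,537,60),(600,475,75),(620,410,90)]
W=np.array([ray(c,*f(x,y),.034)[:2] for x,y,_ in pts]);A=np.radians([p[2] for p in pts])
def r(p):
    a=p[3]+A; return (W-np.c_[p[0]+p[2]*np.cos(a),p[1]+p[2]*np.sin(a)]).ravel()
s=least_squares(r,[.56,.076,.11,3.0]);print(s.x,np.degrees(s.x[3]));print((s.fun.reshape(-1,2)*1e3).round(1))
m=[ray(c,*f(x,y),.034)[:2] for x,y in((330,600),(323,660))]
for q in m: d=q-s.x[:2];print(np.hypot(*d),np.degrees(np.arctan2(*d[::-1])))
# disc contour
th=[(358,90,),(72,370),(650,375),(360,664),(150,580),(560,585),(170,165)]
D=np.array([ray(c,*f(x,y),.034)[:2] for x,y in th])
print(least_squares(lambda p:np.hypot(*(D-p[:2]).T)-p[2],[.56,.076,.12]).x)
ax=np.array([s.x[0],s.x[1]])
for n,x,y,z in(("post",155,443,.11),("but",636,177,.05),("but",636,177,.06),("ring",357,370,.068)):
    q=ray(c,*f(x,y),z)[:2];d=q-ax;print(n,q,np.hypot(*d),np.degrees(np.arctan2(*d[::-1])))
s_=read_camera("side")
# side: pointer/post
for yaw in(113,114,115,116):
    a=np.radians(yaw);u=np.array([np.cos(a),np.sin(a)])
    p=proj(s_,[*(ax+.084*u),.11]);print(yaw,((p-[180,180]+.5)*6-.5).round(1),((proj(c,[*(ax+.084*u),.11])-[180,115]+.5)*6-.5).round(1))
for z in(.045,.05,.055,.06,.065):
    a=np.radians(-45-9.4);q=ax+.1372*np.array([np.cos(a),np.sin(a)]);print(z,q,((proj(s_,[*q,z])-[180,180]+.5)*6-.5).round(1),((proj(c,[*q,z])-[180,115]+.5)*6-.5).round(1))
E
```

```text
[0.56105591 0.07614529 0.10683247 3.01944883] 173.00167448700944
[[-0.5 -0.3]
 [ 0.2  0.4]
 [ 0.1 -0.3]
 [-0.3  0. ]
 [ 0.6  0.1]
 [-0.6  0.5]
 [ 0.4 -0. ]
 [ 0.4 -0.3]
 [ 0.2  0.1]
 [-0.8 -0.2]
 [ 0.3  0.6]
 [ 0.  -0.6]]
0.09205199525482455 172.94351976242416
0.11659383480169211 173.13698967393128
[0.56123386 0.07591479 0.11827409]
post [0.52760217 0.15123784] 0.08220732589159233 114.01297677060019
but [ 0.64153562 -0.03590111] 0.1379542653644426 -54.311395957598364
but [ 0.6398262  -0.03533311] 0.13649978505717472 -54.755091695159166
ring [0.56040046 0.07588767] 0.0007042586585309054 -158.54319023914118
113 [368.1 124.7] [149.2 441.3]
114 [371.6 124.7] [150.7 444.8]
115 [375.1 124.7] [152.2 448.3]
116 [378.5 124.7] [153.8 451.8]
0.045 [ 0.64092318 -0.03541213] [368.4  84.5] [634.1 180.6]
0.05 [ 0.64092318 -0.03541213] [368.   75.1] [634.8 178.5]
0.055 [ 0.64092318 -0.03541213] [367.6  65.6] [635.5 176.4]
0.06 [ 0.64092318 -0.03541213] [367.3  56.2] [636.2 174.3]
0.065 [ 0.64092318 -0.03541213] [366.9  46.6] [636.9 172.2]
```

send_rows(delta_pos=[[-0.01,-0.011,0],[-0.03,-0.033,0],[-0.057,-0.062,0],[-0.084,-0.092,0],[-0.111,-0.121,0],[-0.138,-0.151,0],[-0.165,-0.18,0],[-0.192,-0.21,0],[-0.219,-0.239,0],[-0.246,-0.269,0],[-0.273,-0.298,0],[-0.3,-0.327,0],[-0.327,-0.357,0],[-0.354,-0.386,0],[-0.381,-0.416,0],[-0.408,-0.445,0],[-0.435,-0.475,0],[-0.462,-0.504,0],[-0.487,-0.532,0],[-0.505,-0.552,0]], delta_rot=[[0,0,0],[0,0,0],[0,0,0],[0,0,0],[0,0,0],[0,0,0],[0,0,0],[0,0,0],[0,0,0],[0,0,0],[0,0,0],[0,0,0],[0,0,0],[0,0,0],[0,0,0],[0,0,0],[0,0,0],[0,0,0],[0,0,0],[0,0,0]], hand=-1)

```text
t: 1.97
eef_pos: [0.5431, 0.1425, 0.1797]
ee_rot: [-180.0, 0.0, -65.7]
force: [0.6, -1.3, -0.1]
finger_gap: 0.008
```

send_rows(delta_pos=[[-0.013,-0.013,0],[-0.018,-0.019,0],[-0.018,-0.019,0],[-0.018,-0.019,0]], delta_rot=[[0,0,0],[0,0,0],[0,0,0],[0,0,0]])

```text
t: 2.3
eef_pos: [0.5522, 0.1629, 0.1796]
ee_rot: [180.0, -0.0, -65.8]
force: [-0.7, 0.1, -0.9]
finger_gap: 0.006
```

```bash
python3 - <<'E'
from h import *
s=state();print({k:np.round(s[k],4) for k in("t","qpos","eef_pos","ee_rot","force","finger_gap")})
c=read_camera("side");crop(c,"s2",130,360,70,260,3)
c=read_camera("top");crop(c,"t2",150,330,90,250,4)
E
```

```text
{'t': np.float64(2.3), 'qpos': array([ 1.13581e+01,  3.79280e+00,  8.92141e+01, -2.80000e-02,
        8.70360e+01,  7.71689e+01]), 'eef_pos': array([0.5522, 0.1629, 0.1796]), 'ee_rot': array([ 1.799519e+02, -1.770000e-02, -6.580940e+01]), 'force': array([-0.7358,  0.1329, -0.9002]), 'finger_gap': np.float64(0.0056)}
```

View pics/s2.png

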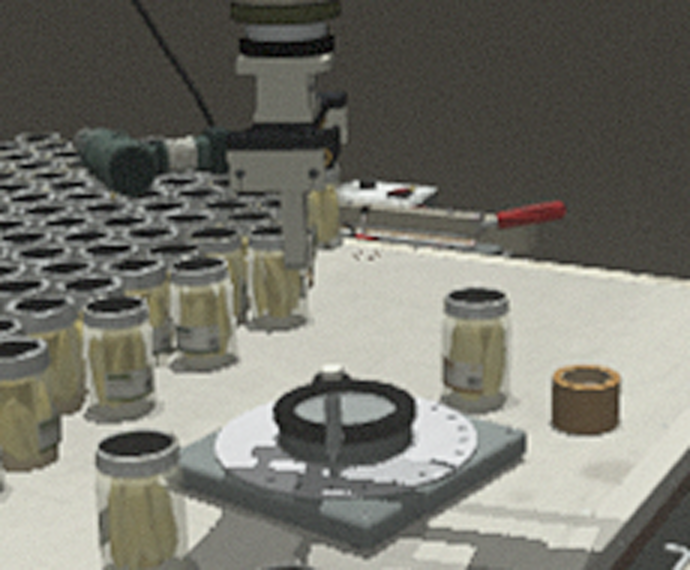

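View pics/t2.png

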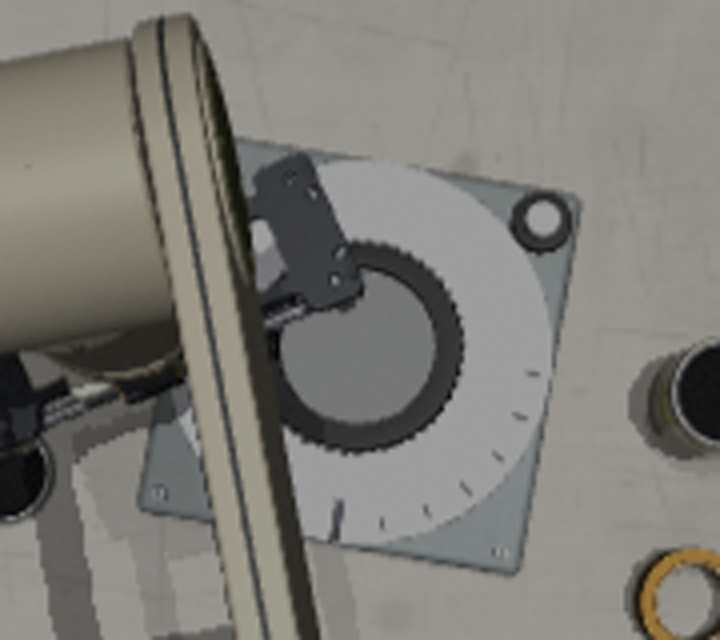

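send_rows(delta_pos=[[0,0,0.01],[0,0,0.025],[0,0,0.04],[0,0,0.055],[0,0,0.07],[0,0,0.083],[0,0,0.092],[0,0,0.097],[0,0,0.098],[0,0,0.098]], delta_rot=[[0,0,0],[0,0,0],[0,0,0],[0,0,0],[0,0,0],[0,0,0],[0,0,0],[0,0,0],[0,0,0],[0,0,0]])

```text
t: 3.23
eef_pos: [0.5526, 0.1634, 0.0819]
ee_rot: [-180.0, -0.0, -65.8]
force: [-0.1, -0.2, 0.8]
finger_gap: 0.002
```

```bash
python3 - <<'E'
from h import *
s=state();print({k:np.round(s[k],4) for k in("t","eef_pos","ee_rot","force","finger_gap")})
c=read_camera("side");crop(c,"s3",180,310,130,250,6)
print(((proj(c,s["eef_pos"])-[180,130]+.5)*6-.5))
E
```

```text
{'t': np.float64(3.2333), 'eef_pos': array([0.5526, 0.1634, 0.0819]), 'ee_rot': array([-1.79998e+02, -4.00000e-04, -6.58441e+01]), 'force': array([-0.1374, -0.2127,  0.786 ]), 'finger_gap': np.float64(0.002)}
[308.93179722 485.42097555]
```

View pics/s3.png

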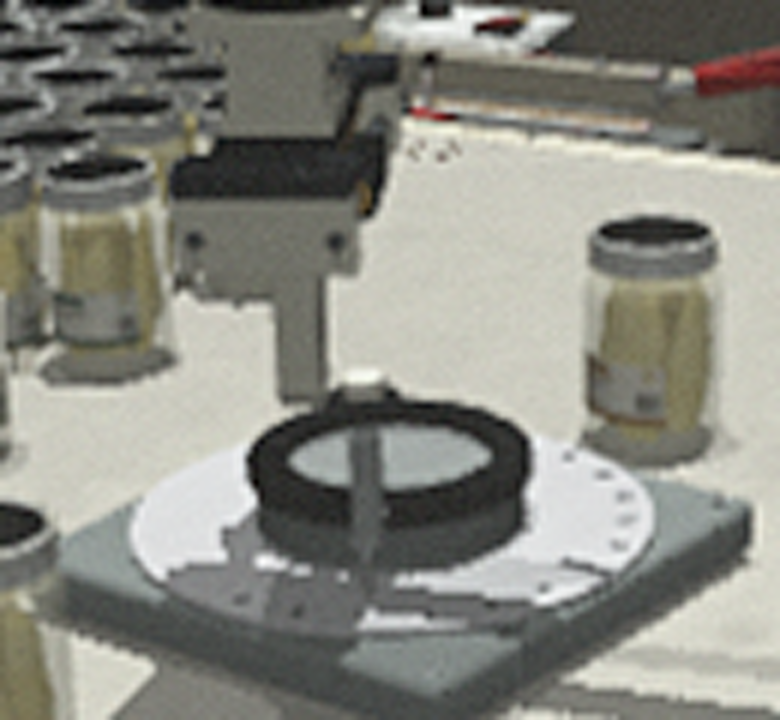

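```bash
python3 - <<'E'
from h import *
s=state();print(s["eef_pos"],s["qpos"])
c=read_camera("side");p=c["pixels"]
print("ray",ray(c,180+302/6,130+400/6,.082),ray(c,180+302/6,130+400/6,.12),-c["R"].T@c["t"])
for z in(.082,.1,.12,.166,.2,.25): print(z,((proj(c,[*s["eef_pos"][:2],z])-[180,130]+.5)*6-.5).round())
t=read_camera("top")
for z in(.082,.166,.2,.25): print(z,((proj(t,[*s["eef_pos"][:2],z])-[150,90]+.5)*4-.5).round())
crop(t,"t3",150,330,90,250,4)
crop(c,"s3b",0,512,0,384,1.5)
print(((proj(t,[0.552,.163,.18+.15])-[150,90]+.5)*4-.5).round())
E
```

```text
[0.55297956 0.16351651 0.08250111] [ 1.13798473e+01  7.60710152e+00  9.54675744e+01 -1.11992426e-03
  7.68712944e+01  7.72205917e+01]
ray [0.60514537 0.08083681 0.082     ] [0.55202341 0.1646745  0.12      ] [-0.06459379  1.13782684  0.56108788]
0.082 [308. 485.]
0.1 [306. 446.]
0.12 [304. 401.]
0.166 [299. 297.]
0.2 [295. 219.]
0.25 [290. 100.]
0.082 [208. 356.]
0.166 [190. 341.]
0.2 [182. 334.]
0.25 [169. 323.]
[146. 305.]
```

View pics/t3.png

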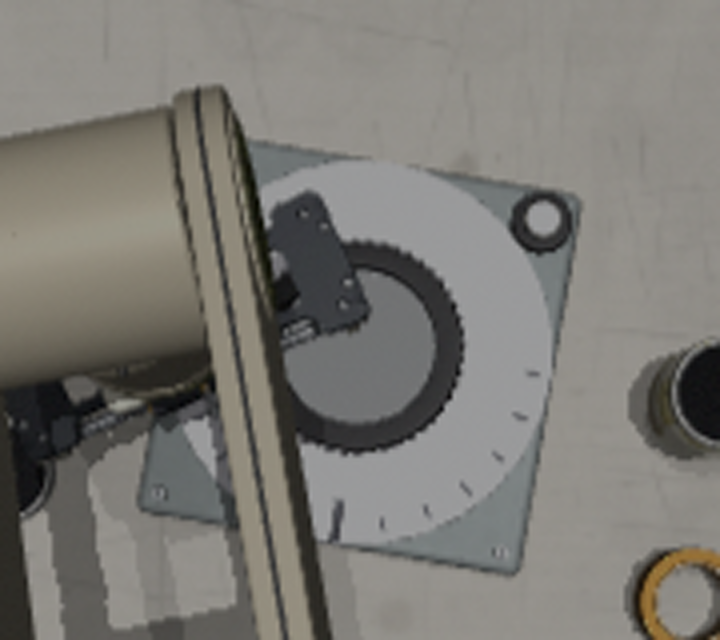

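View pics/s3b.png

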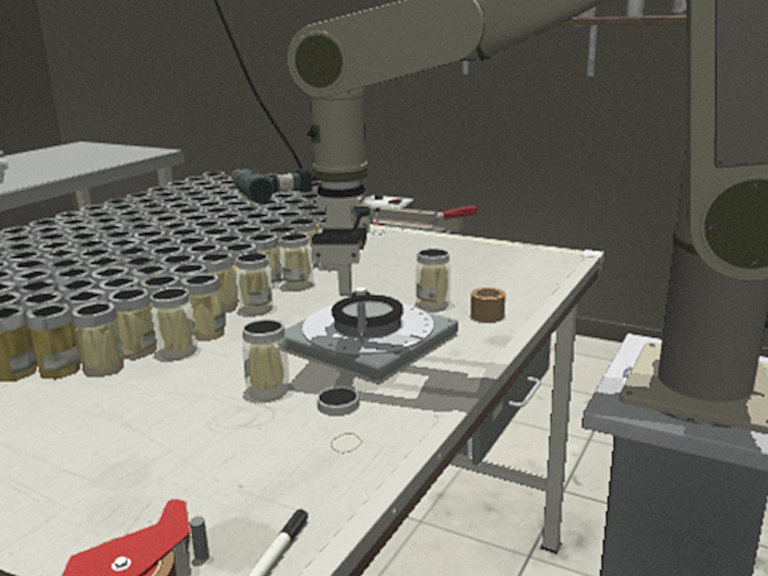

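```bash
python3 - <<'E'
from h import *
c=read_camera("side")
a=c["pixels"][140:230,200:270,::-1]
a=cv2.convertScaleAbs(a,alpha=1.2)
cv2.imwrite("pics/s4.png",cv2.resize(a,None,fx=6.5,fy=6.5,interpolation=cv2.INTER_NEAREST))
E
```

```text
(no output)
```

View pics/s4.png

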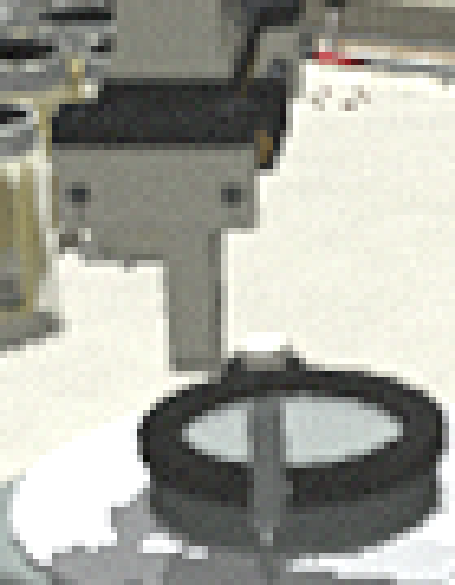

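send_rows(delta_pos=[[0,0.003,0],[0,0.006,0],[0,0.009,0],[0,0.012,0],[0,0.015,0],[0,0.018,0],[0,0.018,0]], delta_rot=[[0,0,0],[0,0,0],[0,0,0],[0,0,0],[0,0,0],[0,0,0],[0,0,0]])

```text
t: 4.02
eef_pos: [0.5355, 0.1559, 0.0818]
ee_rot: [180.0, 0.0, -65.8]
force: [1.0, 0.1, -1.3]
finger_gap: 0.008
```

```bash
python3 - <<'E'
from h import *
s=state();print({k:np.round(s[k],4) for k in("t","eef_pos","ee_rot","force","finger_gap")})
c=read_camera("side");crop(c,"s5",180,310,130,250,6)
print(((proj(c,s["eef_pos"])-[180,130]+.5)*6-.5))
E
```

```text
{'t': np.float64(4.0167), 'eef_pos': array([0.5355, 0.1559, 0.0818]), 'ee_rot': array([ 1.799837e+02,  1.800000e-03, -6.583400e+01]), 'force': array([ 0.9871,  0.0998, -1.2803]), 'finger_gap': np.float64(0.0079)}
[352.62842885 486.05435941]
```

View pics/s5.png

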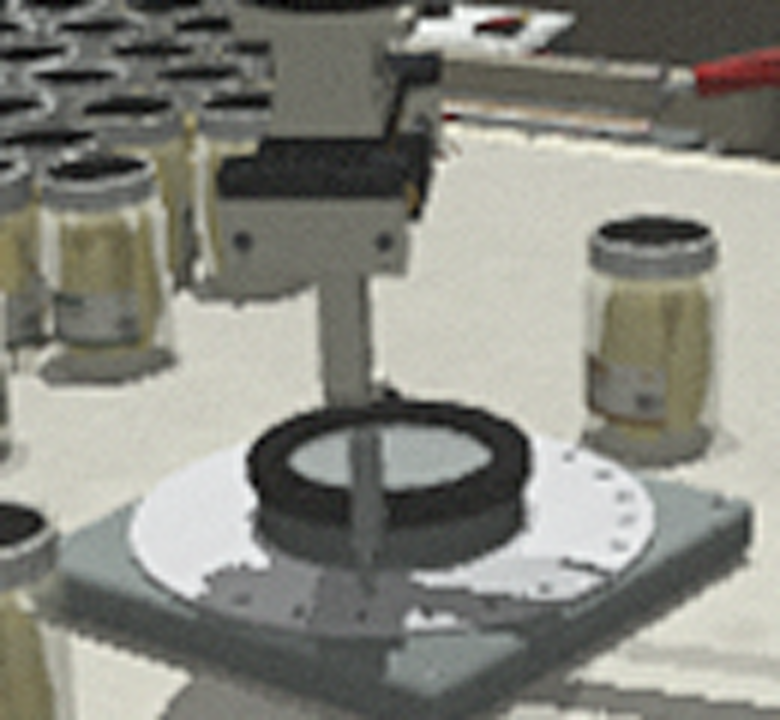

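send_rows(delta_pos=[[0,-0.009,-0.01],[0,-0.018,-0.03],[0,-0.018,-0.05],[0,-0.018,-0.05],[0,-0.018,-0.05],[0,-0.018,-0.05],[0,-0.018,-0.05],[0,-0.018,-0.05]], delta_rot=[[0,0,0],[0,0,0],[0,0,0],[0,0,0],[0,0,0],[0,0,0],[0,0,0],[0,0,0]])

```text
t: 4.73
eef_pos: [0.5515, 0.1633, 0.1304]
ee_rot: [179.9, 0.0, -65.8]
force: [0.6, 0.2, 0.1]
finger_gap: 0.007
```

```bash
python3 - <<'E'
from h import *
import plant
print(plant.grip_point_offset)
s=state();print({k:np.round(s[k],4) for k in("t","eef_pos","ee_rot","force","finger_gap")})
c=read_camera("side");crop(c,"s6",180,310,130,250,6)
print(((proj(c,s["eef_pos"])-[180,130]+.5)*6-.5))
E
```

```text
0.0188
{'t': np.float64(4.7333), 'eef_pos': array([0.5515, 0.1633, 0.1304]), 'ee_rot': array([ 1.798707e+02,  3.060000e-02, -6.583830e+01]), 'force': array([0.6006, 0.1912, 0.1208]), 'finger_gap': np.float64(0.007)}
[306.21218006 378.36107274]
```

send_rows(delta_pos=[[0,0,0],[0,0,0],[0,0,0],[0,0,0],[0,0,0],[0,0,0],[0,0,0],[0,0,0]], delta_rot=[[0,0,0],[0,0,0],[0,0,0],[0,0,0],[0,0,0],[0,0,0],[0,0,0],[0,0,0]], hand=1)

```text
t: 5.45
eef_pos: [0.5525, 0.1635, 0.1319]
ee_rot: [-180.0, -0.0, -65.8]
force: [0.4, 0.1, -0.1]
finger_gap: 0.525
```

```bash
python3 - <<'E'
from h import *
s=state();print({k:np.round(s[k],4) for k in("t","eef_pos","ee_rot","force","finger_gap")})
c=read_camera("side");crop(c,"s7",180,310,130,250,6)
e=s["eef_pos"]
for k in(-.055,0,.055):
  print(((proj(c,e+k*np.array([.41,-.912,0]))-[180,130]+.5)*6-.5))
E
```

```text
{'t': np.float64(5.45), 'eef_pos': array([0.5525, 0.1635, 0.1319]), 'ee_rot': array([-1.799954e+02, -2.300000e-03, -6.583150e+01]), 'force': array([ 0.4469,  0.1478, -0.0713]), 'finger_gap': np.float64(0.5252)}
[286.3568551  423.22197958]
[303.64542766 374.80377002]
[319.55072114 330.25955846]
```

View pics/s6.png

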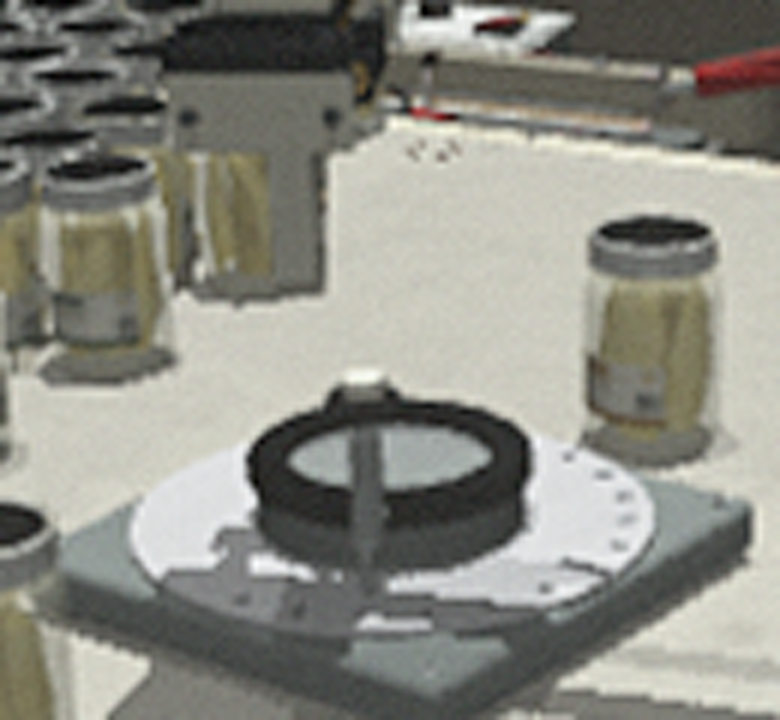

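View pics/s7.png

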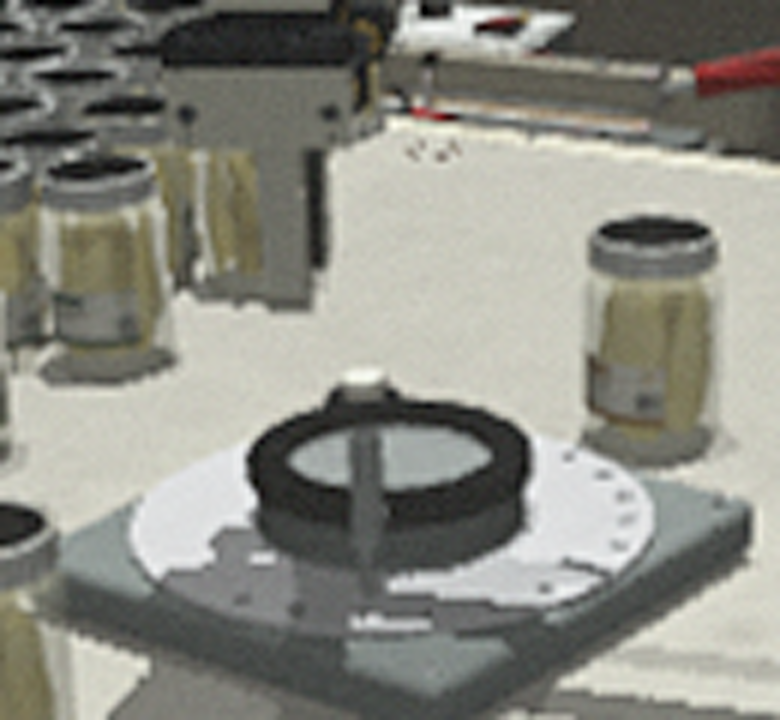

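send_rows(delta_pos=[[0,0,0],[0,0,0],[0,0,0],[0,0,0],[0,0,0.01],[0,0,0.02],[0,0,0.03],[0,0,0.04],[0,0,0.05],[0,0,0.06],[0,0,0.07],[0,0,0.07],[0,0,0.07]], delta_rot=[[0,0,0],[0,0,0],[0,0,0],[0,0,0],[0,0,0],[0,0,0],[0,0,0],[0,0,0],[0,0,0],[0,0,0],[0,0,0],[0,0,0],[0,0,0]], hand=-1)

```text
t: 6.58
eef_pos: [0.5518, 0.1634, 0.0608]
ee_rot: [179.9, 0.0, -65.8]
force: [0.1, 0.7, -0.5]
finger_gap: 0.005
```

```bash
python3 - <<'E'
from h import *
s=state();print({k:np.round(s[k],4) for k in("t","eef_pos","ee_rot","force","finger_gap")})
c=read_camera("side");crop(c,"s8",180,310,130,250,6)
e=s["eef_pos"]
print(((proj(c,e)-[180,130]+.5)*6-.5))
E
```

```text
{'t': np.float64(6.5833), 'eef_pos': array([0.5518, 0.1634, 0.0608]), 'ee_rot': array([ 1.79899e+02,  2.46000e-02, -6.58310e+01]), 'force': array([ 0.1088,  0.6541, -0.4843]), 'finger_gap': np.float64(0.0048)}
[312.71694261 531.45981454]
```

View pics/s8.png

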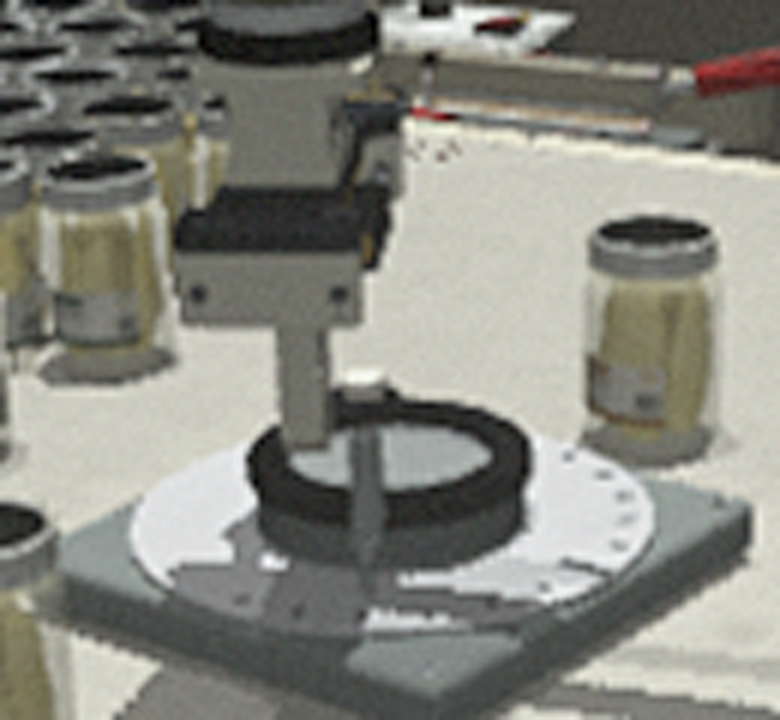

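send_rows(delta_pos=[[0,0,0.006],[0,0,0.012],[0,0,0.018],[0,0,0.019],[0,0.004,0.019],[0,0.008,0.019],[0,0.011,0.019],[0,0.014,0.019],[0,0.014,0.019]], delta_rot=[[0,0,0],[0,0,0],[0,0,0],[0,0,0],[0,0,0],[0,0,0],[0,0,0],[0,0,0],[0,0,0]])

```text
t: 7.38
eef_pos: [0.5395, 0.1577, 0.0432]
ee_rot: [-180.0, -0.0, -65.8]
force: [0.6, 0.9, -0.4]
finger_gap: 0.006
```

```bash
python3 - <<'E'
from h import *
s=state();print({k:np.round(s[k],4) for k in("t","eef_pos","ee_rot","force","finger_gap")})
c=read_camera("side");crop(c,"s9",180,310,130,250,6)
e=s["eef_pos"]
print(((proj(c,e)-[180,130]+.5)*6-.5))
E
```

```text
{'t': np.float64(7.3833), 'eef_pos': array([0.5395, 0.1577, 0.0432]), 'ee_rot': array([-1.799707e+02, -1.000000e-04, -6.583550e+01]), 'force': array([ 0.5773,  0.8896, -0.3789]), 'finger_gap': np.float64(0.0058)}
[346.00241339 569.47301673]
```

View pics/s9.png

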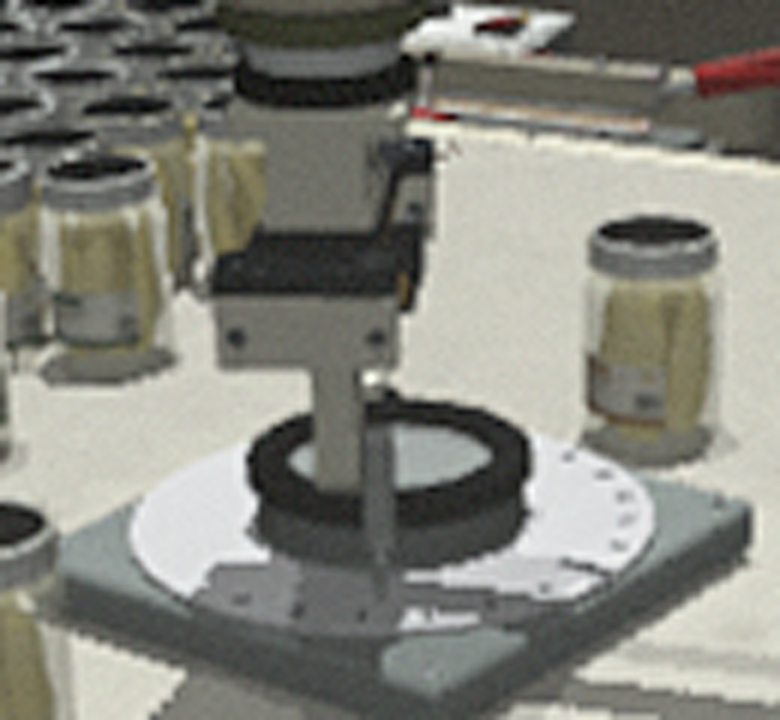

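```bash
cat >> h.py <<'E'
def arc(alphas,e,yaw,ax=(.561,.076)):
    y=np.radians(yaw);X=np.array([np.cos(y),np.sin(y)]);Y=np.array([np.sin(y),-np.cos(y)])
    r=np.array(e[:2])-ax; P=[]
    for a in np.radians(alphas):
        q=np.array([[np.cos(a),-np.sin(a)],[np.sin(a),np.cos(a)]])@r-r
        P.append([round(float(q@X),4),round(float(q@Y),4),0])
    return P
E
python3 - <<'E'
from h import *
s=state()
print(arc(np.arange(1,21)*2.5,s["eef_pos"],-65.83))
E
```

```text
[[-0.0005, 0.0036, 0], [-0.0009, 0.0073, 0], [-0.0011, 0.011, 0], [-0.0011, 0.0147, 0], [-0.001, 0.0184, 0], [-0.0008, 0.022, 0], [-0.0003, 0.0257, 0], [0.0003, 0.0293, 0], [0.001, 0.0329, 0], [0.0019, 0.0365, 0], [0.003, 0.04, 0], [0.0042, 0.0435, 0], [0.0056, 0.0469, 0], [0.0071, 0.0503, 0], [0.0087, 0.0536, 0], [0.0105, 0.0568, 0], [0.0125, 0.0599, 0], [0.0146, 0.063, 0], [0.0168, 0.0659, 0], [0.0191, 0.0688, 0]]
```

send_rows(delta_pos=[[-0.0005,0.0036,0],[-0.0009,0.0073,0],[-0.0011,0.011,0],[-0.0011,0.0147,0],[-0.001,0.0184,0],[-0.0008,0.022,0],[-0.0003,0.0257,0],[0.0003,0.0293,0],[0.001,0.0329,0],[0.0019,0.0365,0],[0.003,0.04,0],[0.0042,0.0435,0]], delta_rot=[[0,0,-2.5],[0,0,-5],[0,0,-7.5],[0,0,-10],[0,0,-12.5],[0,0,-15],[0,0,-17.5],[0,0,-20],[0,0,-22.5],[0,0,-25],[0,0,-27.5],[0,0,-30]])

```text
t: 8.43
eef_pos: [0.5025, 0.1361, 0.0435]
ee_rot: [-179.9, -0.1, -35.7]
force: [2.2, 1.0, -0.6]
finger_gap: 0.005
```

```bash
python3 - <<'E'
from h import *
s=state();print({k:np.round(s[k],4) for k in("t","eef_pos","ee_rot","force","finger_gap")})
c=read_camera("side");crop(c,"s10",180,310,130,250,6)
c=read_camera("top");crop(c,"t10",150,330,90,250,4)
print(arc(np.arange(1,11)*2.5,s["eef_pos"],s["ee_rot"][2]))
E
```

```text
{'t': np.float64(8.4333), 'eef_pos': array([0.5025, 0.1361, 0.0435]), 'ee_rot': array([-1.799294e+02, -7.990000e-02, -3.570940e+01]), 'force': array([ 2.1851,  1.0307, -0.5999]), 'finger_gap': np.float64(0.0049)}
[[-0.0006, 0.0036, 0], [-0.001, 0.0073, 0], [-0.0012, 0.0109, 0], [-0.0013, 0.0146, 0], [-0.0012, 0.0182, 0], [-0.001, 0.0219, 0], [-0.0006, 0.0255, 0], [-0.0, 0.0291, 0], [0.0007, 0.0327, 0], [0.0015, 0.0363, 0]]
```

View pics/s10.png

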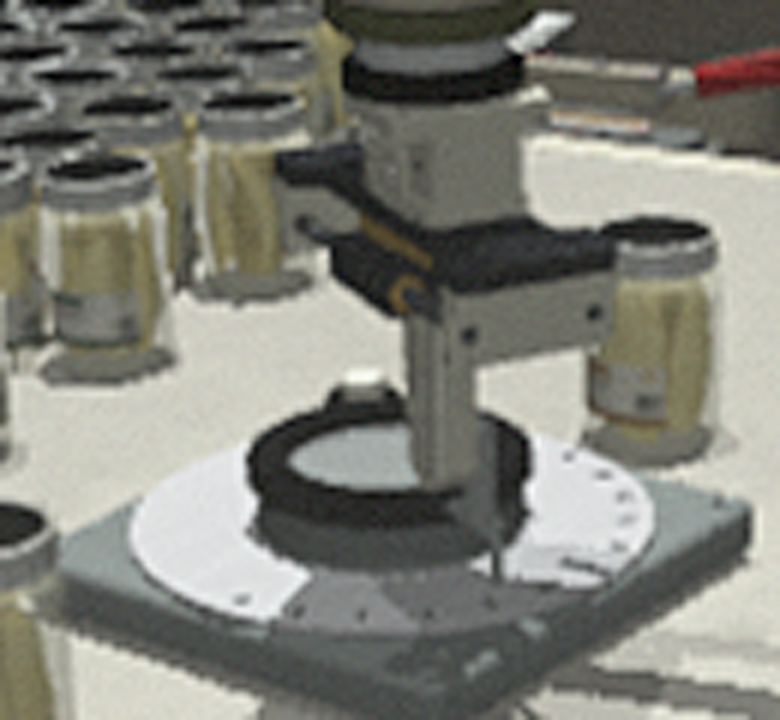

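View pics/t10.png

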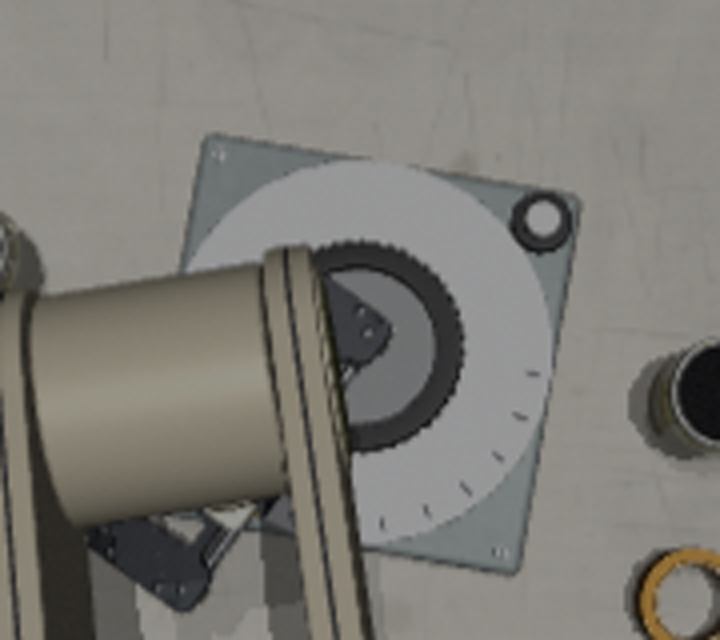

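send_rows(delta_pos=[[-0.0006,0.0036,0],[-0.001,0.0073,0],[-0.0012,0.0109,0],[-0.0013,0.0146,0],[-0.0012,0.0182,0],[-0.001,0.0219,0],[-0.0006,0.0255,0],[0,0.0291,0],[0,0.0291,0]], delta_rot=[[0,0,-2.5],[0,0,-5],[0,0,-7.5],[0,0,-10],[0,0,-12.5],[0,0,-15],[0,0,-17.5],[0,0,-20],[0,0,-20]])

```text
t: 9.28
eef_pos: [0.4848, 0.1124, 0.0431]
ee_rot: [-180.0, -0.0, -15.8]
force: [0.9, 0.0, 0.3]
finger_gap: 0.003
```

```bash
python3 - <<'E'
from h import *
s=state();print({k:np.round(s[k],4) for k in("t","eef_pos","ee_rot","force","finger_gap")})
c=read_camera("side");crop(c,"s11",230,310,170,250,9)
t=read_camera("top");crop(t,"t11",180,300,115,240,6)
g=lambda p:((p-[230,170]+.5)*9-.5).round(1)
for th in(160,164,166,168,170,173):
    a=np.radians(th);u=np.array([np.cos(a),np.sin(a)]);A=np.array([.561,.076])
    print(th,g(proj(c,[*(A+.1*u),.037])),g(proj(c,[*(A+.084*u),.11])), "mark",g(proj(c,[*(A+.1*u),.034])),"top",((proj(t,[*(A+.084*u),.11])-[180,115]+.5)*6-.5).round(1))
print(arc(np.arange(1,9),s["eef_pos"],s["ee_rot"][2]))
E
```

```text
{'t': np.float64(9.2833), 'eef_pos': array([0.4848, 0.1124, 0.0431]), 'ee_rot': array([-1.799916e+02, -1.370000e-02, -1.581480e+01]), 'force': array([0.8554, 0.0166, 0.281 ]), 'finger_gap': np.float64(0.0034)}
160 [372.2 497. ] [329.9 245.1] mark [372.4 506.6] top [275.3 562.8]
164 [389.4 489.7] [344.6 239.7] mark [389.5 499.3] top [289.9 567.6]
166 [397.5 485.9] [351.6 236.8] mark [397.6 495.4] top [297.3 569.6]
168 [405.2 482. ] [358.2 233.9] mark [405.3 491.5] top [304.7 571.4]
170 [412.6 478. ] [364.6 230.9] mark [412.7 487.5] top [312.3 572.9]
173 [422.9 471.9] [373.5 226.3] mark [423.  481.4] top [323.7 574.7]
[[-0.0002, 0.0015, 0], [-0.0004, 0.0029, 0], [-0.0006, 0.0044, 0], [-0.0008, 0.0058, 0], [-0.0009, 0.0073, 0], [-0.001, 0.0088, 0], [-0.0011, 0.0102, 0], [-0.0012, 0.0117, 0]]
```

View pics/s11.png

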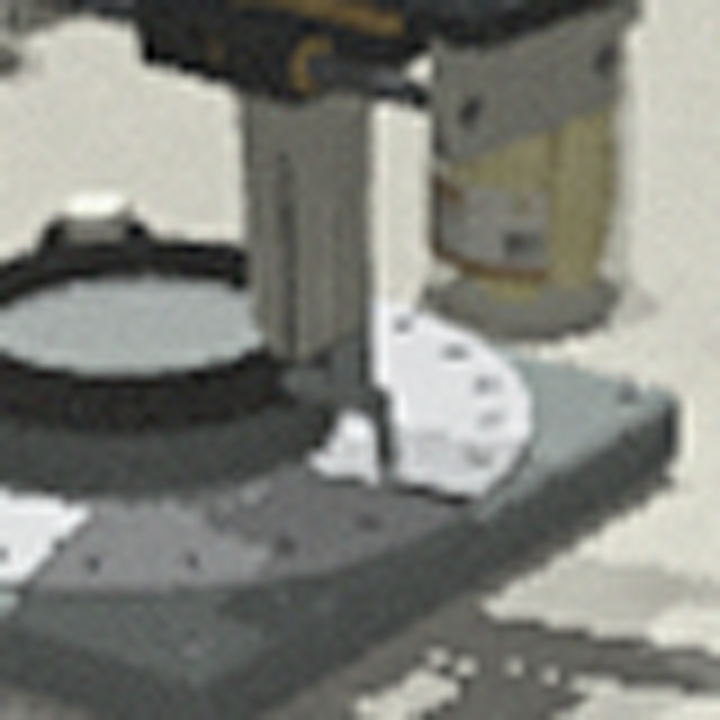

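View pics/t11.png

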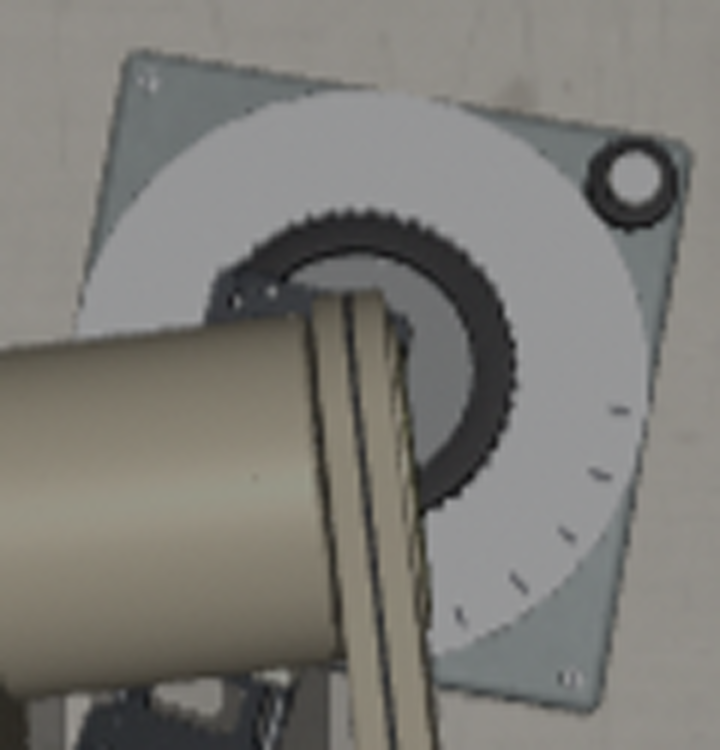

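send_rows(delta_pos=[[-0.0002,0.0015,0],[-0.0004,0.0029,0],[-0.0006,0.0044,0],[-0.0008,0.0058,0],[-0.0009,0.0073,0],[-0.001,0.0088,0],[-0.001,0.0088,0]], delta_rot=[[0,0,-1],[0,0,-2],[0,0,-3],[0,0,-4],[0,0,-5],[0,0,-6],[0,0,-6]])

```text
t: 9.97
eef_pos: [0.4813, 0.1041, 0.0429]
ee_rot: [180.0, -0.0, -9.8]
force: [1.1, 0.1, -0.0]
finger_gap: 0.003
```

```bash
python3 - <<'E'
from h import *
s=state();print({k:np.round(s[k],4) for k in("t","eef_pos","ee_rot","force","finger_gap")})
c=read_camera("side");crop(c,"s12",260,300,200,240,18)
g=lambda p:((p-[260,200]+.5)*18-.5).round(1)
for th in(166,168,170,171.5,173,174.5):
    a=np.radians(th);u=np.array([np.cos(a),np.sin(a)]);A=np.array([.561,.076])
    print(th,"tip",g(proj(c,[*(A+.1*u),.037])), "mark",*[g(proj(c,[*(A+r*u),.034])) for r in(.092,.1,.118)])
print(arc(np.arange(1,6)/2,s["eef_pos"],s["ee_rot"][2]))
E
```

```text
{'t': np.float64(9.9667), 'eef_pos': array([0.4813, 0.1041, 0.0429]), 'ee_rot': array([ 1.799944e+02, -4.800000e-03, -9.756500e+00]), 'force': array([ 1.1443,  0.0522, -0.0359]), 'finger_gap': np.float64(0.0028)}
166 tip [255.4 432.4] mark [213.7 436.9] [255.7 451.4] [351.3 484.4]
168 tip [270.9 424.6] mark [227.9 429.7] [271.1 443.6] [369.5 475. ]
170 tip [285.6 416.6] mark [241.5 422.4] [285.8 435.5] [386.8 465.4]
171.5 tip [296.2 410.5] mark [251.3 416.8] [296.4 429.4] [399.1 458.1]
173 tip [306.3 404.3] mark [260.6 411.2] [306.5 423.2] [411.  450.7]
174.5 tip [316. 398.] mark [269.6 405.4] [316.3 416.9] [422.4 443.1]
[[-0.0001, 0.0007, 0], [-0.0002, 0.0015, 0], [-0.0003, 0.0022, 0], [-0.0004, 0.0029, 0], [-0.0005, 0.0036, 0]]
```

View pics/s12.png

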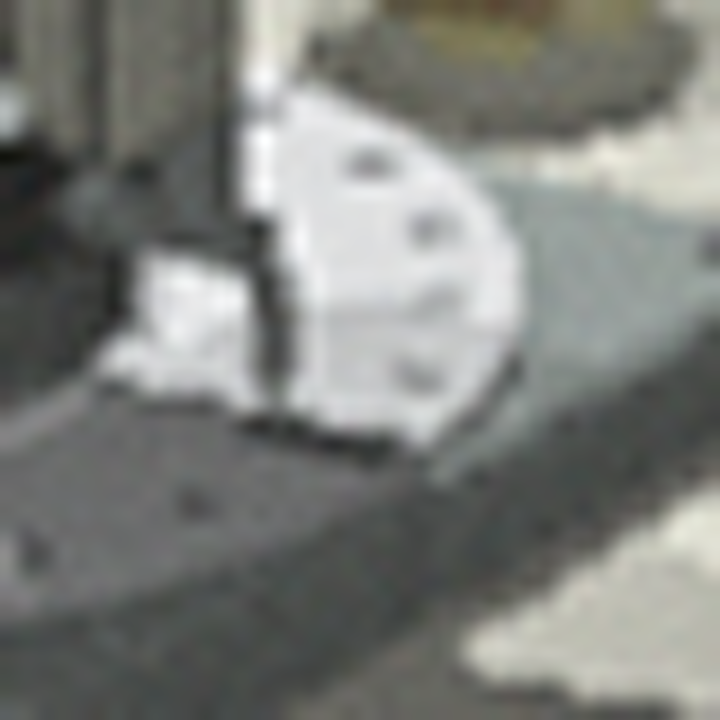

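send_rows(delta_pos=[[-0.0001,0.0007,0],[-0.0002,0.0015,0],[-0.0003,0.0022,0],[-0.0004,0.0029,0],[-0.0004,0.0029,0]], delta_rot=[[0,0,-0.5],[0,0,-1],[0,0,-1.5],[0,0,-2],[0,0,-2]])

```text
t: 10.43
eef_pos: [0.4804, 0.1015, 0.0428]
ee_rot: [180.0, 0.0, -7.8]
force: [0.8, 1.5, 0.0]
finger_gap: 0.004
```

```bash
python3 - <<'E'
from h import *
s=state();print({k:np.round(s[k],4) for k in("t","eef_pos","ee_rot","force","finger_gap")})
c=read_camera("side");crop(c,"s13",260,300,200,240,18)
E
```

```text
{'t': np.float64(10.4333), 'eef_pos': array([0.4804, 0.1015, 0.0428]), 'ee_rot': array([ 1.799967e+02,  1.500000e-03, -7.791000e+00]), 'force': array([0.8   , 1.5294, 0.0413]), 'finger_gap': np.float64(0.0042)}
```

View pics/s13.png

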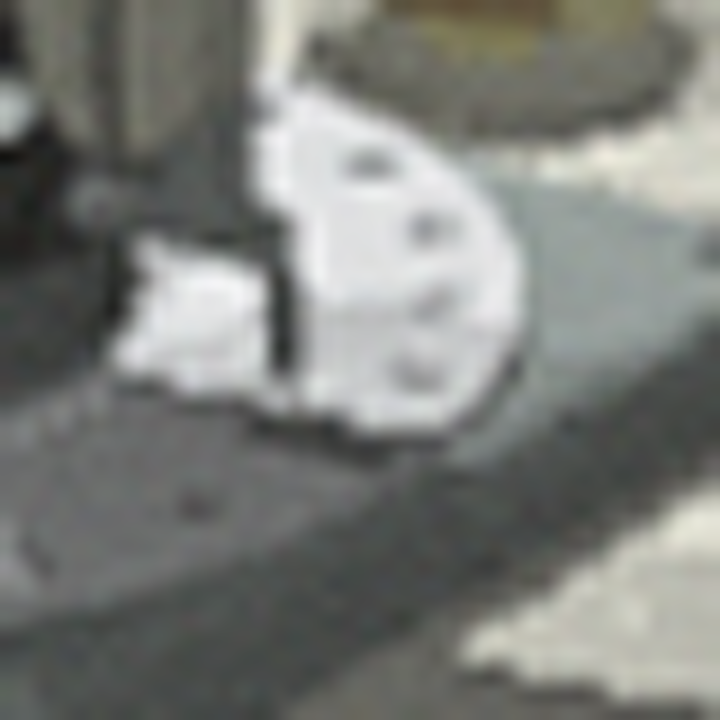

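send_rows(delta_pos=[[0,-0.006,0],[0,-0.015,0],[0,-0.02,-0.01],[0,-0.02,-0.035],[0,-0.02,-0.065],[0,-0.01,-0.095],[0.005,0.015,-0.12],[0.012,0.05,-0.13],[0.02,0.085,-0.13],[0.03,0.12,-0.13],[0.035,0.155,-0.13],[0.04,0.19,-0.13],[0.045,0.225,-0.13],[0.05,0.255,-0.13],[0.055,0.28,-0.13],[0.06,0.295,-0.13],[0.06,0.295,-0.13]], delta_rot=[[0,0,0],[0,0,0],[0,0,0],[0,0,0],[0,0,0],[0,0,0],[0,0,0],[0,0,0],[0,0,0],[0,0,0],[0,0,0],[0,0,0],[0,0,0],[0,0,0],[0,0,0],[0,0,0],[0,0,0]])

```text
t: 11.9
eef_pos: [0.5001, -0.2011, 0.1733]
ee_rot: [180.0, -0.0, -8.0]
force: [-0.8, 0.9, -0.5]
finger_gap: 0.003
```

```bash
python3 - <<'E'
from h import *
s=state();print({k:np.round(s[k],4) for k in("t","qpos","eef_pos","ee_rot","force","finger_gap")})
c=read_camera("side");crop(c,"s14",250,300,190,240,14)
t=read_camera("top");crop(t,"t14",180,300,115,240,6);crop(t,"t14b",210,260,180,240,10)
E
```

```text
{'t': np.float64(11.9), 'qpos': array([-2.73316e+01, -1.84030e+00,  9.55729e+01, -3.82000e-02,
        8.62382e+01, -1.93524e+01]), 'eef_pos': array([ 0.5001, -0.2011,  0.1733]), 'ee_rot': array([ 1.799544e+02, -1.480000e-02, -7.976800e+00]), 'force': array([-0.8424,  0.8723, -0.5456]), 'finger_gap': np.float64(0.0028)}
```

View pics/s14.png

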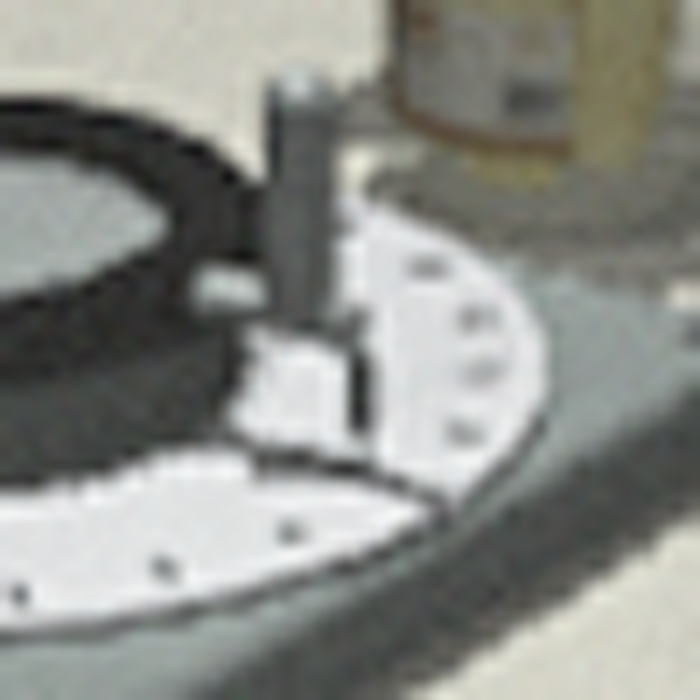

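View pics/t14.png

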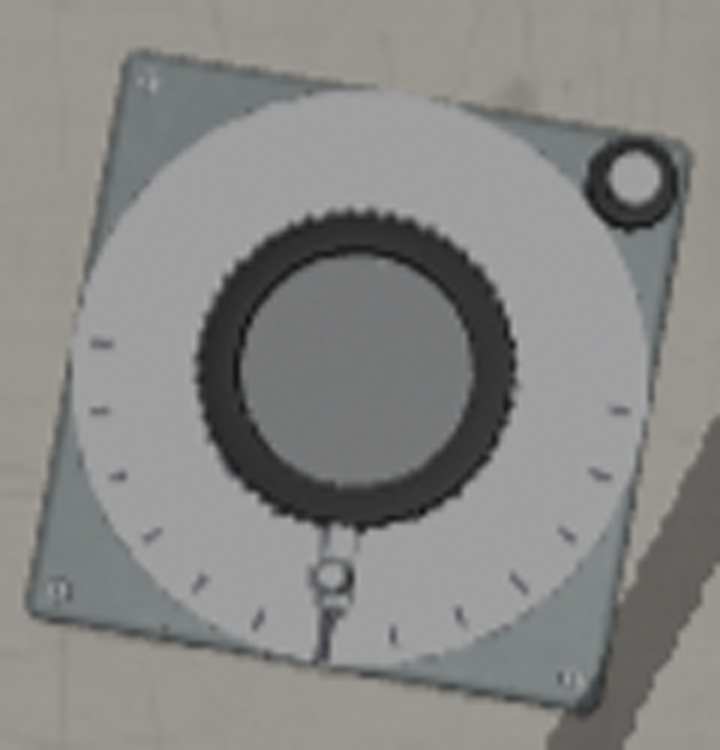

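View pics/t14b.png

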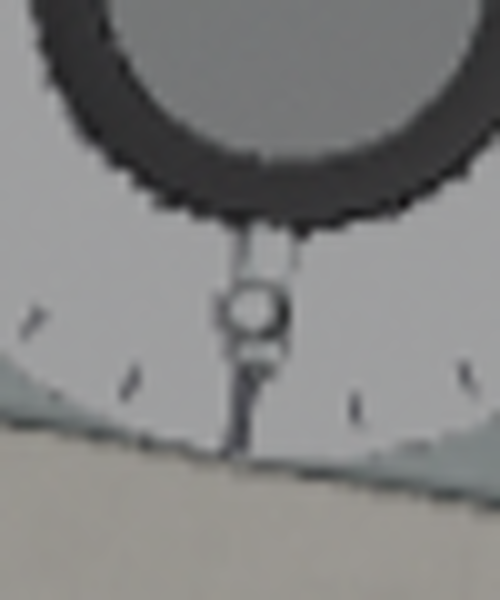

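```bash
python3 - <<'E'
from h import *
t=read_camera("top");c=read_camera("side");A=np.array([.561,.0761])
ang=lambda q:(np.hypot(*(q[:2]-A)),np.degrees(np.arctan2(*(q[:2]-A)[::-1])))
f=lambda x,y:(x/10+210-.45,y/10+180-.45)
print("post",ray(t,*f(254,312),.11),ang(ray(t,*f(254,312),.11)))
print("arm near ring",ang(ray(t,*f(268,240),.066)),"armend",ang(ray(t,*f(258,350),.066)))
print("markin",ang(ray(t,*f(248,375),.034)),ang(ray(t,*f(235,450),.034)))
g=lambda p:((p-[250,190]+.5)*14-.5).round(0)
for th in(171,173,175,177):
    a=np.radians(th);u=np.array([np.cos(a),np.sin(a)])
    print(th,"tip",g(proj(c,[*(A+.1*u),.037])),"post",g(proj(c,[*(A+.084*u),.11])),g(proj(c,[*(A+.084*u),.066])),"mark",*[g(proj(c,[*(A+r*u),.034])) for r in(.092,.118)])
# contact estimate
E
```

```text
post [0.47676842 0.08297304 0.11      ] (np.float64(0.084511527883067), np.float64(175.33517231225684))
arm near ring (np.float64(0.06599487532353279), np.float64(174.94073326175123)) armend (np.float64(0.09226790972888954), np.float64(175.04840348010595))
markin (np.float64(0.09804496150194081), np.float64(173.04715421071407)) (np.float64(0.11657957656932967), np.float64(172.67002317524333))
171 tip [367. 461.] post [292.  77.] [295. 298.] mark [333. 466.] [447. 498.]
173 tip [378. 455.] post [301.  73.] [304. 293.] mark [342. 460.] [459. 491.]
175 tip [388. 448.] post [310.  68.] [313. 288.] mark [352. 454.] [471. 483.]
177 tip [397. 441.] post [318.  63.] [321. 283.] mark [360. 448.] [482. 475.]
```

send_rows(delta_pos=[[-0.004,-0.012,0],[-0.01,-0.04,0],[-0.017,-0.072,0],[-0.025,-0.104,0],[-0.033,-0.136,0],[-0.041,-0.168,0],[-0.049,-0.2,0],[-0.056,-0.228,0],[-0.06,-0.245,0.005],[-0.0616,-0.2508,0.02],[-0.0616,-0.2508,0.045],[-0.0616,-0.2508,0.07],[-0.0616,-0.2508,0.095],[-0.0616,-0.2508,0.115],[-0.0616,-0.2508,0.127],[-0.0616,-0.2508,0.13],[-0.0616,-0.2508,0.13]], delta_rot=[[0,0,0],[0,0,0],[0,0,-1],[0,0,-1],[0,0,-1],[0,0,-1],[0,0,-1],[0,0,-1],[0,0,-1],[0,0,-1],[0,0,-1],[0,0,-1],[0,0,-1],[0,0,-1],[0,0,-1],[0,0,-1],[0,0,-1]])

```text
t: 13.52
eef_pos: [0.4719, 0.0588, 0.0424]
ee_rot: [180.0, 0.1, -6.8]
force: [0.2, -0.3, 0.2]
finger_gap: 0.002
```

```bash
python3 - <<'E'
from h import *
s=state();print({k:np.round(s[k],4) for k in("t","eef_pos","ee_rot","force","finger_gap")})
c=read_camera("side");crop(c,"s15",230,310,170,250,9)
E
```

```text
{'t': np.float64(13.5167), 'eef_pos': array([0.4719, 0.0588, 0.0424]), 'ee_rot': array([ 1.799981e+02,  8.210000e-02, -6.776900e+00]), 'force': array([ 0.2392, -0.267 ,  0.2324]), 'finger_gap': np.float64(0.0016)}
```

View pics/s15.png

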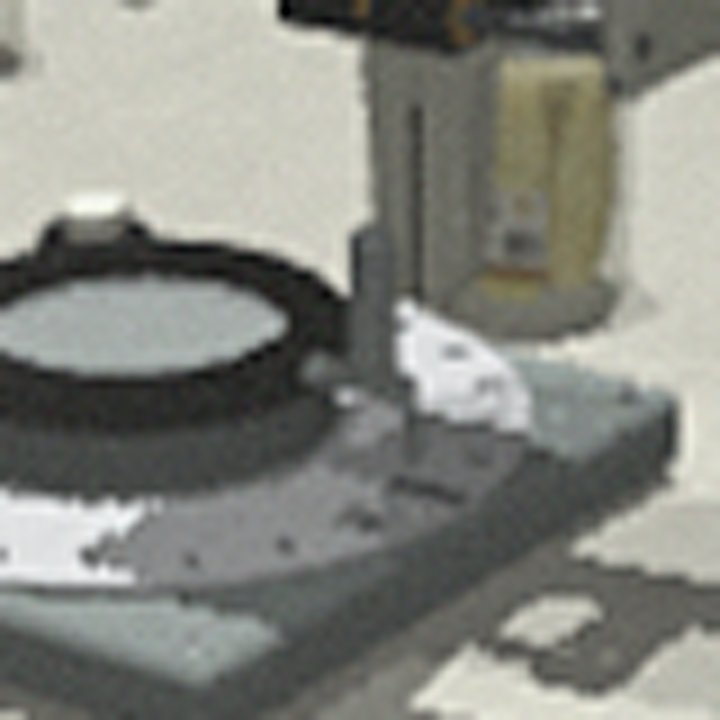

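send_rows(delta_pos=[[0,-0.002,0],[0,-0.004,0],[0,-0.004,0],[0,-0.004,0]], delta_rot=[[0,0,0],[0,0,0],[0,0,0],[0,0,0]])

```text
t: 13.9
eef_pos: [0.4741, 0.0621, 0.0437]
ee_rot: [-180.0, -0.1, -6.8]
force: [0.7, 0.2, 0.1]
finger_gap: 0.006
```

send_rows(delta_pos=[[0,-0.001,0],[0,-0.002,0],[0,-0.003,0],[0,-0.004,0],[0,-0.005,0],[0,-0.005,0],[0,-0.005,0]], delta_rot=[[0,0,0],[0,0,0],[0,0,0],[0,0,0],[0,0,0],[0,0,0],[0,0,0]])

```text
t: 14.48
eef_pos: [0.4739, 0.067, 0.0428]
ee_rot: [180.0, 0.0, -6.8]
force: [1.4, -0.7, -0.0]
finger_gap: 0.005
```

```bash
python3 - <<'E'
from h import *
s=state();print({k:np.round(s[k],4) for k in("t","eef_pos","ee_rot","force","finger_gap")})
c=read_camera("side");crop(c,"s16",230,310,170,250,9)
c=read_camera("top");crop(c,"t16",150,330,90,250,4)
E
```

```text
{'t': np.float64(14.4833), 'eef_pos': array([0.4739, 0.067 , 0.0428]), 'ee_rot': array([ 1.799973e+02,  6.800000e-03, -6.823000e+00]), 'force': array([ 1.4432, -0.6745, -0.0104]), 'finger_gap': np.float64(0.0051)}
```

View pics/s16.png

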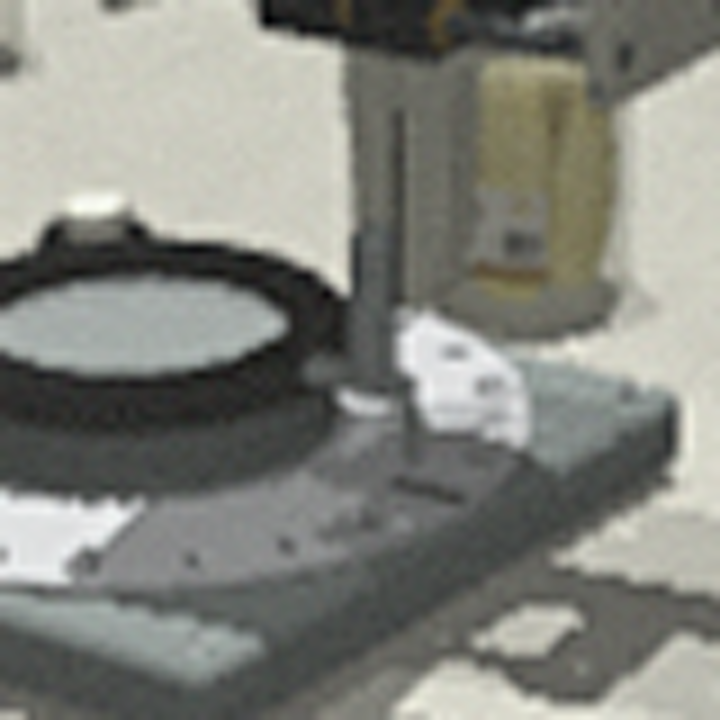

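View pics/t16.png

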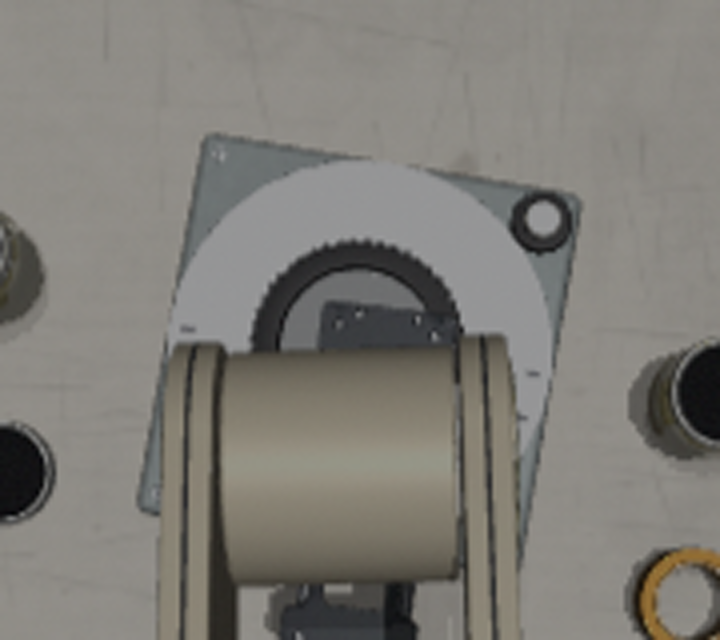

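send_rows(delta_pos=[[0,-0.0005,0],[0,-0.001,0],[0,-0.0013,0],[0,-0.0013,0]], delta_rot=[[0,0,0],[0,0,0],[0,0,0],[0,0,0]])

```text
t: 14.92
eef_pos: [0.4741, 0.0683, 0.0428]
ee_rot: [-180.0, -0.0, -6.8]
force: [0.5, -0.4, 0.8]
finger_gap: 0.008
```

```bash
python3 - <<'E'
from h import *
s=state();print({k:np.round(s[k],4) for k in("t","eef_pos","ee_rot","force","finger_gap")})
c=read_camera("side");crop(c,"s17",260,300,200,240,18)
E
```

```text
{'t': np.float64(14.9167), 'eef_pos': array([0.4741, 0.0683, 0.0428]), 'ee_rot': array([-1.799981e+02, -1.300000e-03, -6.829300e+00]), 'force': array([ 0.506 , -0.396 ,  0.8446]), 'finger_gap': np.float64(0.0075)}
```

View pics/s17.png

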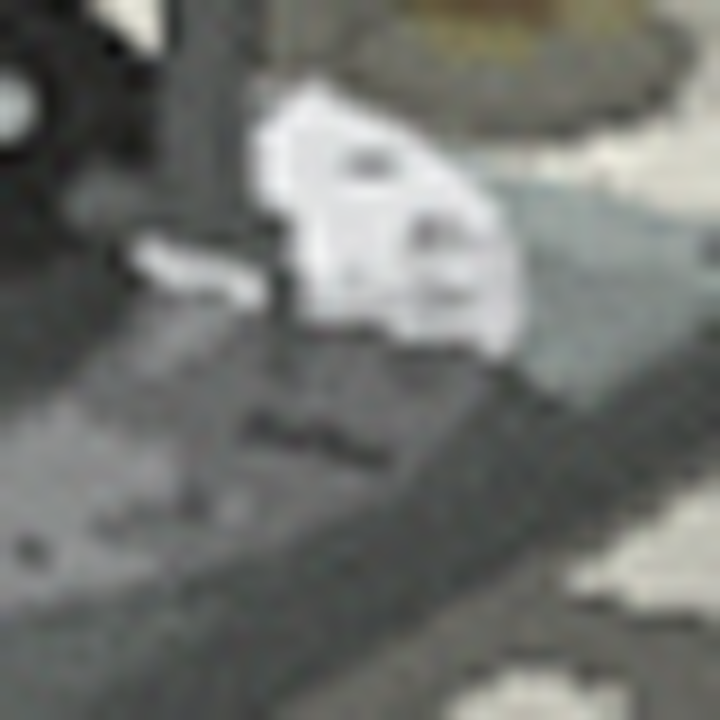

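send_rows(delta_pos=[[0,-0.0005,0],[0,-0.001,0],[0,-0.0015,0],[0,-0.002,0],[0,-0.002,0]], delta_rot=[[0,0,0],[0,0,0],[0,0,0],[0,0,0],[0,0,0]])

```text
t: 15.38
eef_pos: [0.4743, 0.0701, 0.0428]
ee_rot: [180.0, 0.0, -6.8]
force: [-0.0, -1.4, 0.5]
finger_gap: 0.008
```

```bash
python3 - <<'E'
from h import *
s=state();print({k:np.round(s[k],4) for k in("t","eef_pos","ee_rot","force","finger_gap")})
c=read_camera("side");crop(c,"s18",250,300,190,240,14)
E
```

```text
{'t': np.float64(15.3833), 'eef_pos': array([0.4743, 0.0701, 0.0428]), 'ee_rot': array([ 1.799833e+02,  1.700000e-03, -6.831900e+00]), 'force': array([-0.0061, -1.4348,  0.4966]), 'finger_gap': np.float64(0.0077)}
```

View pics/s18.png

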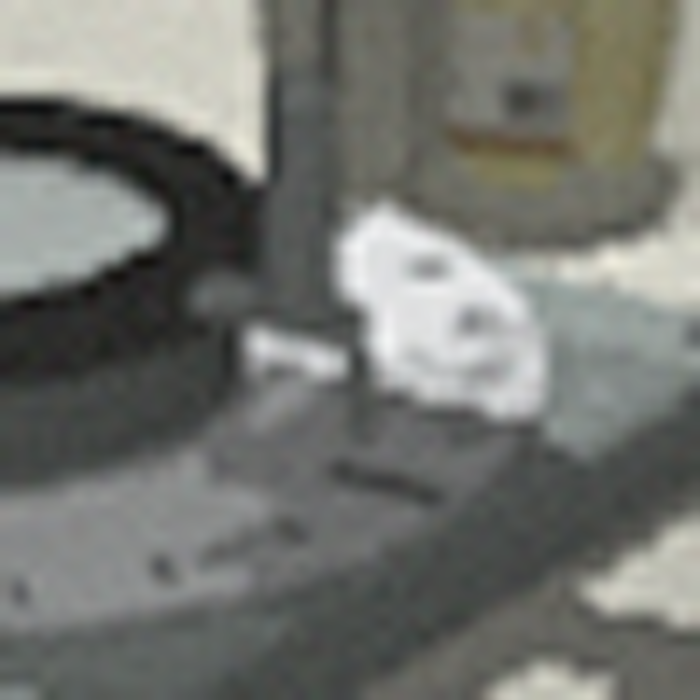

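send_rows(delta_pos=[[0,-0.0005,0],[0,-0.001,0],[0,-0.0015,0],[0,-0.002,0],[0,-0.002,0],[0,0.005,0],[0,0.015,0],[0,0.015,-0.02],[0,0.015,-0.05],[0,0.03,-0.08],[0,0.06,-0.11],[0.005,0.095,-0.13],[0.01,0.13,-0.13],[0.02,0.165,-0.13],[0.03,0.2,-0.13],[0.035,0.23,-0.13],[0.04,0.255,-0.13],[0.04,0.265,-0.13],[0.04,0.265,-0.13]], delta_rot=[[0,0,0],[0,0,0],[0,0,0],[0,0,0],[0,0,0],[0,0,0],[0,0,0],[0,0,0],[0,0,0],[0,0,0],[0,0,0],[0,0,0],[0,0,0],[0,0,0],[0,0,0],[0,0,0],[0,0,0],[0,0,0],[0,0,0]])

```text
t: 17.02
eef_pos: [0.4817, -0.2001, 0.1726]
ee_rot: [180.0, 0.0, -7.0]
force: [-0.2, -0.1, -0.1]
finger_gap: 0.005
```

```bash
python3 - <<'E'
from h import *
s=state();print({k:np.round(s[k],4) for k in("t","eef_pos","ee_rot","force","finger_gap")})
c=read_camera("side");crop(c,"s19",250,300,190,240,14)
t=read_camera("top");crop(t,"t19b",210,260,180,240,10);crop(t,"t19",180,300,115,240,6)
E
```

```text
{'t': np.float64(17.0167), 'eef_pos': array([ 0.4817, -0.2001,  0.1726]), 'ee_rot': array([ 1.799877e+02,  2.190000e-02, -7.023400e+00]), 'force': array([-0.2169, -0.1125, -0.1374]), 'finger_gap': np.float64(0.0054)}
```

View pics/t19b.png

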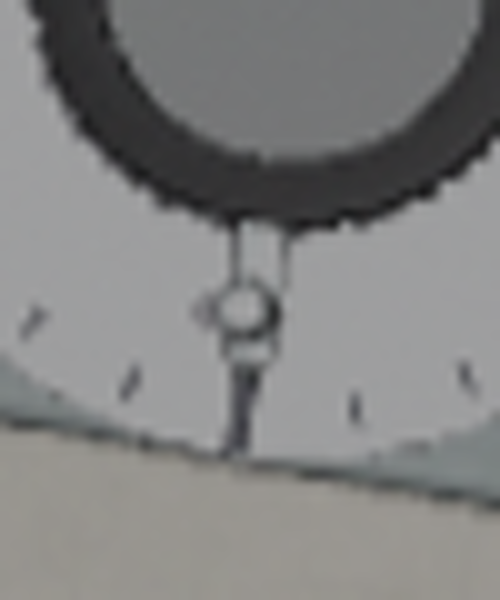

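View pics/s19.png

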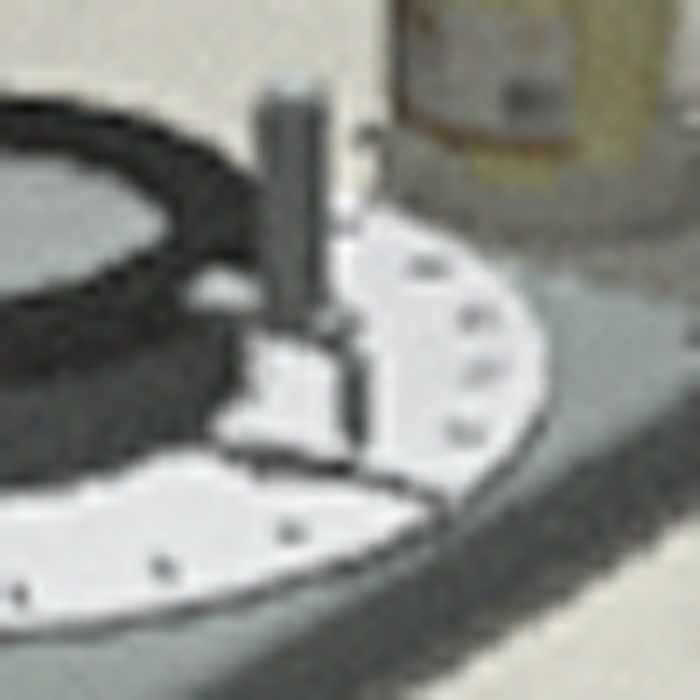

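View pics/t19.png

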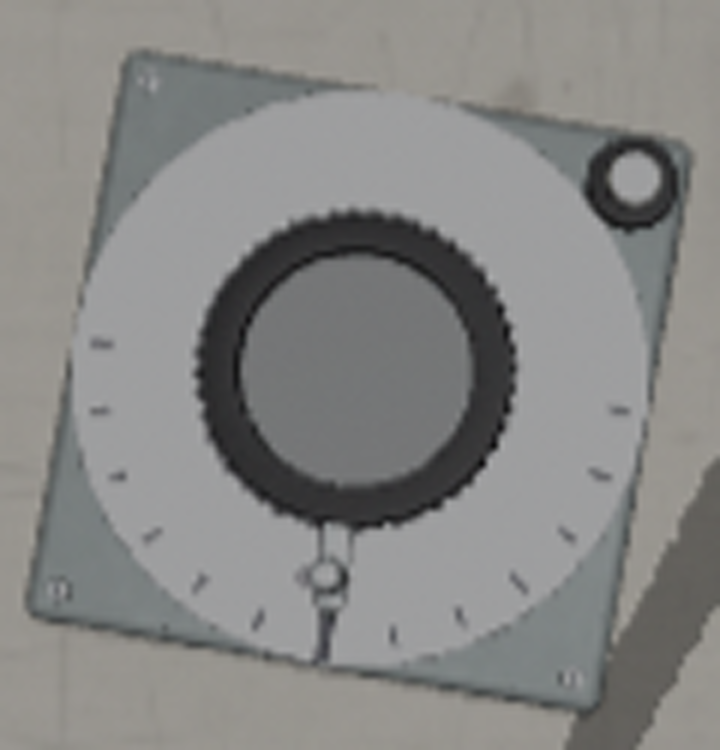

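```bash
python3 - <<'E'
from h import *
t=read_camera("top");g=cv2.cvtColor(t["pixels"],cv2.COLOR_RGB2GRAY).astype(float)
A=np.array([.561,.0761])
def ang(q,A=A): return np.hypot(*(q[:2]-A)),np.degrees(np.arctan2(*(q[:2]-A)[::-1]))
# glass/ring edge & ring outer edge by radial gradient, in world coords
def edge(z,rlo,rhi,sgn,skip=None,C=A):
    C=C.copy()
    for _ in range(4):
        pts=[]
        for th in np.radians(np.arange(0,360,4)):
            if skip and skip[0]<np.degrees(th)<skip[1]: continue
            rr=np.arange(rlo,rhi,.0004); P=np.array([proj(t,[C[0]+r*np.cos(th),C[1]+r*np.sin(th),z]) for r in rr]).astype(np.float32)
            v=cv2.remap(g.astype(np.float32),P[:,0][None],P[:,1][None],cv2.INTER_CUBIC)[0]
            v=np.convolve(v,np.ones(5)/5,'same');d=sgn*np.gradient(v)[4:-4];k=d.argmax()+4
            pts.append([C[0]+rr[k]*np.cos(th),C[1]+rr[k]*np.sin(th)])
        pts=np.array(pts)
        from scipy.optimize import least_squares
        s=least_squares(lambda p:np.hypot(*(pts-p[:2]).T)-p[2],[*C,(rlo+rhi)/2],loss="soft_l1",f_scale=.0005).x
        C=s[:2]
    return s
print("ring outer",edge(.068,.056,.070,1,(160,190)))
print("disc",edge(.034,.112,.124,-1,(280,330)))
# arm centre scan + mark centre scan: darkness profile in angle at fixed radius
for nm,z,rs in(("mark",.034,(.108,.110,.112,.114,.116)),("armedges",.066,(.068,.070,.072,.074))):
    for r in rs:
        th=np.arange(163,184,.25);P=np.array([proj(t,[A[0]+r*np.cos(np.radians(a)),A[1]+r*np.sin(np.radians(a)),z]) for a in th]).astype(np.float32)
        v=cv2.remap(g.astype(np.float32),P[:,0][None],P[:,1][None],cv2.INTER_CUBIC)[0]
        dk=np.clip(np.median(v)-6-v,0,None)
        print(nm,r,"centroid",(th*dk).sum()/dk.sum(), "" if nm=="mark" else v[::4].round().astype(int))
f=lambda x,y:(x/10+210-.45,y/10+180-.45)
print(ang(ray(t,*f(245,312),.11)),ang(ray(t,*f(261.5,240),.066)),ang(ray(t,*f(248,350),.066)))
E
```

```text
ring outer [0.56049493 0.07643556 0.06358013]
disc [0.56152955 0.07626086 0.11802262]
mark 0.108 centroid 172.75639664596324 
mark 0.11 centroid 172.87711375853854 
mark 0.112 centroid 172.83220876340775 
mark 0.114 centroid 172.76155595385453 
mark 0.116 centroid 172.37965803242608 
armedges 0.068 centroid 172.90080728932637 [157 157 162 162 134 106 112 142 158 158 160 160 162 164 144 115 115 143
 159 158 158]
armedges 0.07 centroid 172.50166587479976 [158 159 161 165 149 115 107 134 156 158 159 158 159 162 148 125 124 147
 160 158 158]
armedges 0.072 centroid 172.03093174554337 [158 158 158 162 159 129 110 129 154 160 158 158 158 161 153 135 133 149
 158 157 158]
armedges 0.074 centroid 171.95334177503398 [158 158 158 159 162 143 116 119 141 145 142 150 159 161 154 137 135 150
 159 158 159]
(np.float64(0.08471621745220825), np.float64(173.94785134834282)) (np.float64(0.06615855677923012), np.float64(173.60587107952142)) (np.float64(0.09251789486068353), np.float64(173.58185018619164))
```

send_rows(delta_pos=[[-0.003,-0.012,0],[-0.007,-0.04,0],[-0.012,-0.072,0],[-0.018,-0.104,0],[-0.023,-0.136,0],[-0.028,-0.168,0],[-0.033,-0.2,0],[-0.037,-0.23,0],[-0.04,-0.248,0.005],[-0.04,-0.251,0.02],[-0.04,-0.251,0.045],[-0.04,-0.251,0.07],[-0.04,-0.251,0.095],[-0.04,-0.251,0.115],[-0.04,-0.251,0.127],[-0.04,-0.251,0.13],[-0.04,-0.253,0.13],[-0.04,-0.256,0.13],[-0.04,-0.26,0.13],[-0.04,-0.263,0.13]], delta_rot=[[0,0,0],[0,0,0],[0,0,0],[0,0,0],[0,0,0],[0,0,0],[0,0,0],[0,0,0],[0,0,0],[0,0,0],[0,0,0],[0,0,0],[0,0,0],[0,0,0],[0,0,0],[0,0,0],[0,0,0],[0,0,0],[0,0,0],[0,0,0]])

```text
t: 18.83
eef_pos: [0.4754, 0.0689, 0.0444]
ee_rot: [-180.0, -0.1, -6.8]
force: [0.8, -0.4, 0.2]
finger_gap: 0.005
```

send_rows(delta_pos=[[0,-0.002,0],[0,-0.003,0],[0,-0.004,0],[0,-0.0045,0],[0,-0.0051,0],[0,-0.0051,0]], delta_rot=[[0,0,0],[0,0,0],[0,0,0],[0,0,0],[0,0,0],[0,0,0]])

```text
t: 19.33
eef_pos: [0.4749, 0.0731, 0.043]
ee_rot: [180.0, -0.0, -6.8]
force: [0.7, -2.1, 1.6]
finger_gap: 0.007
```

send_rows(delta_pos=[[0,0.005,0],[0,0.015,0],[0,0.015,-0.02],[0,0.015,-0.05],[0,0.03,-0.08],[0,0.06,-0.11],[0.005,0.095,-0.13],[0.01,0.13,-0.13],[0.02,0.165,-0.13],[0.03,0.2,-0.13],[0.035,0.23,-0.13],[0.04,0.255,-0.13],[0.04,0.265,-0.13],[0.04,0.265,-0.13]], delta_rot=[[0,0,0],[0,0,0],[0,0,0],[0,0,0],[0,0,0],[0,0,0],[0,0,0],[0,0,0],[0,0,0],[0,0,0],[0,0,0],[0,0,0],[0,0,0],[0,0,0]])

```text
t: 20.5
eef_pos: [0.4819, -0.1969, 0.1724]
ee_rot: [180.0, 0.1, -7.0]
force: [0.1, -0.0, 0.2]
finger_gap: 0.007
```

```bash
python3 - <<'E'
from h import *
s=state();print({k:np.round(s[k],4) for k in("t","qpos","eef_pos","ee_rot","force","finger_gap")})
c=read_camera("side");crop(c,"s20",250,300,190,240,14)
t=read_camera("top");crop(t,"t20b",210,260,180,240,10)
g=cv2.cvtColor(t["pixels"],cv2.COLOR_RGB2GRAY).astype(np.float32);A=np.array([.561,.0761])
th=np.arange(163,184,.25)
for z,rs in((.034,(.108,.110,.112,.114)),(.066,(.068,.07,.072))):
  for r in rs:
    P=np.array([proj(t,[A[0]+r*np.cos(np.radians(a)),A[1]+r*np.sin(np.radians(a)),z]) for a in th]).astype(np.float32)
    v=cv2.remap(g,P[:,0][None],P[:,1][None],cv2.INTER_CUBIC)[0];dk=np.clip(np.median(v)-6-v,0,None)
    if z<.05: print("mark",r,(th*dk).sum()/dk.sum())
    else:
        o=[]
        for m in(th<173,th>174): o.append((th*dk)[m].sum()/dk[m].sum())
        print("arm",r,o,np.mean(o))
E
```

```text
{'t': np.float64(20.5), 'qpos': array([-2.78561e+01, -4.63270e+00,  9.83509e+01, -2.11000e-02,
        8.63348e+01, -2.08305e+01]), 'eef_pos': array([ 0.4819, -0.1969,  0.1724]), 'ee_rot': array([ 1.799992e+02,  5.700000e-02, -7.024300e+00]), 'force': array([ 0.1471, -0.0385,  0.1777]), 'finger_gap': np.float64(0.0069)}
mark 0.108 172.75822493917536
mark 0.11 172.87274749594349
mark 0.112 172.82720739113105
mark 0.114 172.76008467628841
arm 0.068 [np.float64(168.35560142099695), np.float64(178.45521693512816)] 173.40540917806254
arm 0.07 [np.float64(168.71665935663094), np.float64(178.30375248348767)] 173.51020592005932
arm 0.072 [np.float64(169.16337405031402), np.float64(177.05264600996028)] 173.10801003013717
```

View pics/t20b.png

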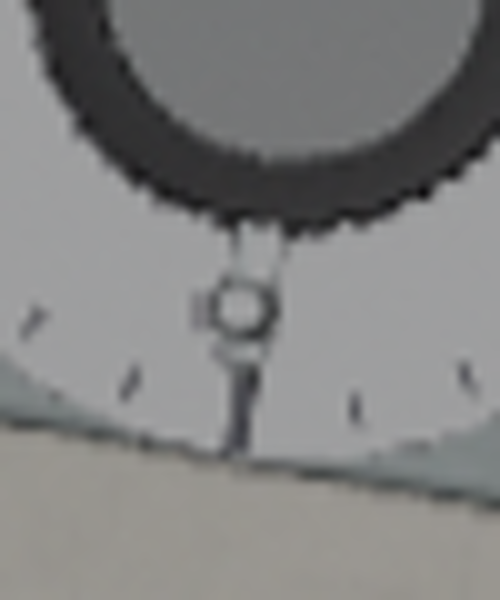

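View pics/s20.png

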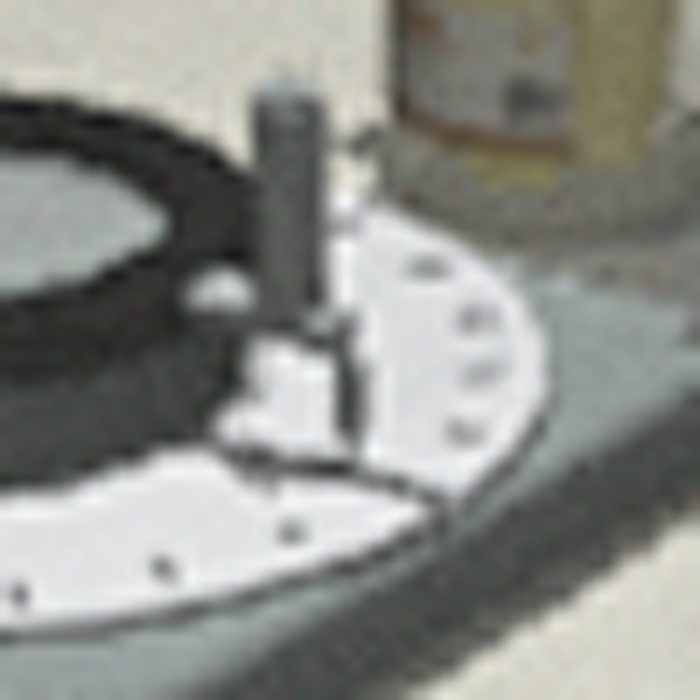

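```bash
python3 - <<'E'
from h import *
c=read_camera("side");crop(c,"s21",225,260,182,206,22)
g=lambda p:((p-[225,182]+.5)*22-.5).round(0)
B=[.641,-.0355]
for z in(.03,.04,.045,.05,.055,.06): print(z,g(proj(c,[*B,z])))
E
```

```text
0.03 [366. 370.]
0.04 [363. 302.]
0.045 [362. 267.]
0.05 [360. 232.]
0.055 [359. 198.]
0.06 [358. 163.]
```

View pics/s21.png

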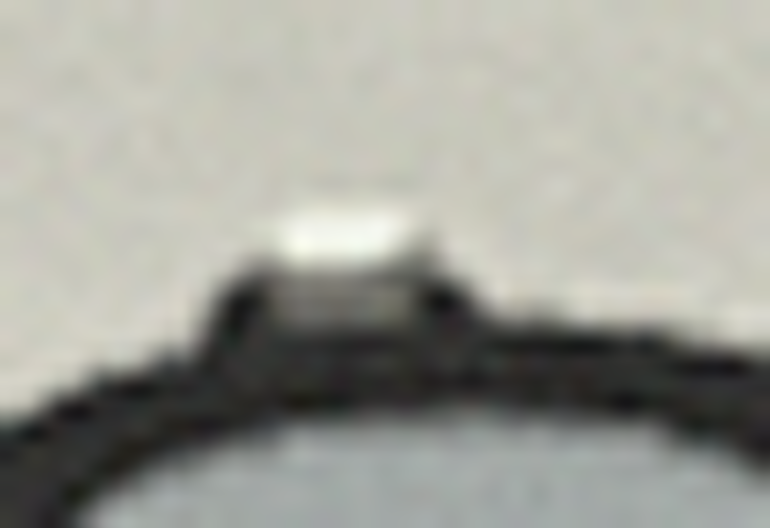

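send_rows(delta_pos=[[0.006,-0.008,0],[0.02,-0.028,0],[0.04,-0.054,0],[0.06,-0.08,0],[0.08,-0.107,0],[0.1,-0.133,0],[0.12,-0.16,0],[0.133,-0.178,0],[0.138,-0.1845,0.005],[0.138,-0.1845,0.02],[0.138,-0.1845,0.045],[0.138,-0.1845,0.07],[0.138,-0.1845,0.095],[0.138,-0.1845,0.12],[0.138,-0.1845,0.137],[0.138,-0.1845,0.142],[0.138,-0.1845,0.142],[0.138,-0.1845,0.142]], delta_rot=[[0,0,0],[0,0,0],[0,0,0],[0,0,0],[0,0,0],[0,0,0],[0,0,0],[0,0,0],[0,0,0],[0,0,0],[0,0,0],[0,0,0],[0,0,0],[0,0,0],[0,0,0],[0,0,0],[0,0,0],[0,0,0]])

```text
t: 22.15
eef_pos: [0.6421, -0.0273, 0.0316]
ee_rot: [180.0, -0.0, -6.8]
force: [0.8, 0.7, 0.3]
finger_gap: 0.008
```

```bash
python3 - <<'E'
from h import *
s=state();print({k:np.round(s[k],4) for k in("t","eef_pos","ee_rot","force","finger_gap")})
c=read_camera("side");crop(c,"s22",200,280,140,220,9)
E
```

```text
{'t': np.float64(22.15), 'eef_pos': array([ 0.6421, -0.0273,  0.0316]), 'ee_rot': array([ 1.799999e+02, -2.800000e-02, -6.798000e+00]), 'force': array([0.7674, 0.6684, 0.3209]), 'finger_gap': np.float64(0.0081)}
```

View pics/s22.png

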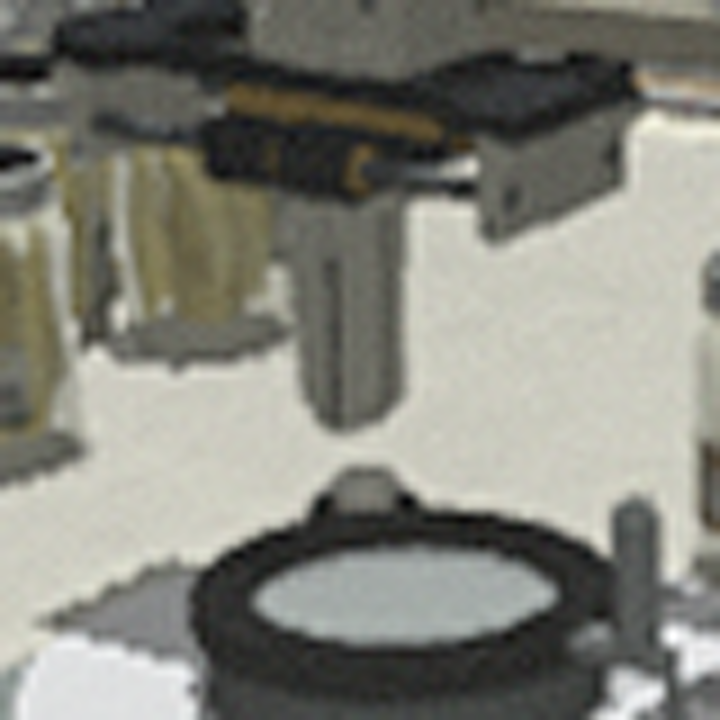

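send_rows(delta_pos=[[-0.0006,0.003,0],[-0.0013,0.0062,0],[-0.0013,0.0062,0.004],[-0.0013,0.0062,0.008],[-0.0013,0.0062,0.011],[-0.0013,0.0062,0.012],[-0.0013,0.0062,0.012]], delta_rot=[[0,0,0],[0,0,0],[0,0,0],[0,0,0],[0,0,0],[0,0,0],[0,0,0]])

```text
t: 22.78
eef_pos: [0.6392, -0.0337, 0.018]
ee_rot: [-180.0, 0.1, -6.8]
force: [0.5, -0.2, -0.7]
finger_gap: 0.004
```

```bash
python3 - <<'E'
from h import *
s=state();print({k:np.round(s[k],4) for k in("t","eef_pos","ee_rot","force","finger_gap")})
c=read_camera("side");crop(c,"s23",200,280,140,220,9)
c=read_camera("top");crop(c,"t23",200,340,100,220,5)
E
```

```text
{'t': np.float64(22.7833), 'eef_pos': array([ 0.6392, -0.0337,  0.018 ]), 'ee_rot': array([-1.799966e+02,  7.520000e-02, -6.834300e+00]), 'force': array([ 0.4678, -0.1974, -0.6965]), 'finger_gap': np.float64(0.0045)}
```

View pics/s23.png

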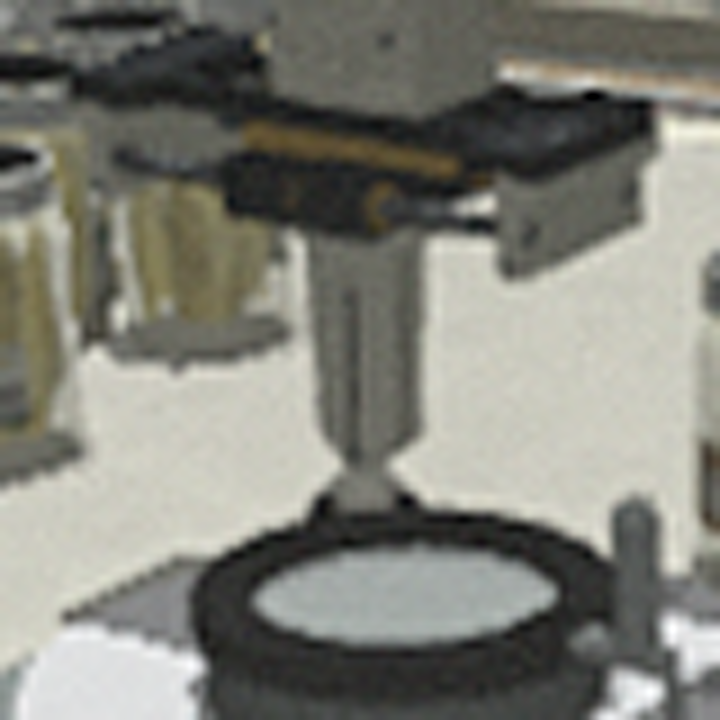

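View pics/t23.png

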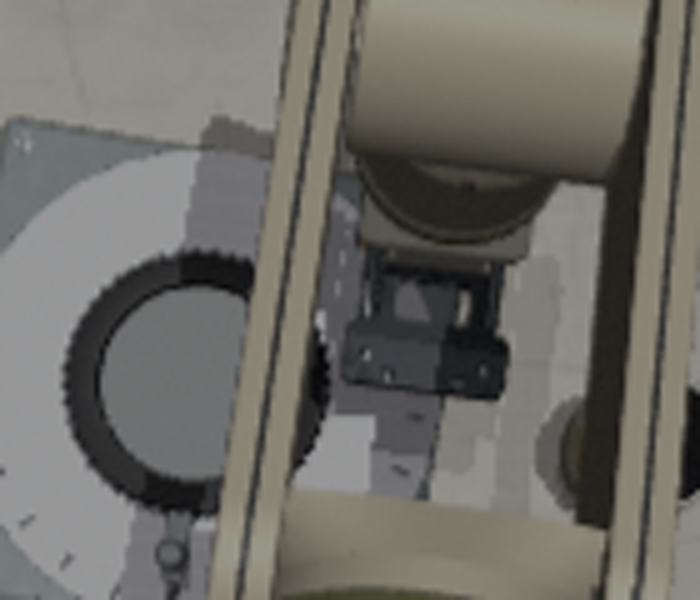

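send_rows(delta_pos=[[0,0,0.0015],[0,0,0.003],[0,0,0.0045],[0,0,0.006],[0,0,0.006]], delta_rot=[[0,0,0],[0,0,0],[0,0,0],[0,0,0],[0,0,0]])

```text
t: 23.3
eef_pos: [0.6399, -0.0338, 0.0127]
ee_rot: [-180.0, -0.0, -6.8]
force: [-0.5, 0.5, 2.1]
finger_gap: 0.006
```

send_rows(delta_pos=[[0,0,0.001],[0,0,0.002],[0,0,0.003],[0,0,0.003]], delta_rot=[[0,0,0],[0,0,0],[0,0,0],[0,0,0]])

```text
t: 23.63
eef_pos: [0.6399, -0.0338, 0.0099]
ee_rot: [180.0, -0.0, -6.8]
force: [-1.0, -0.4, 3.6]
finger_gap: 0.003
```

send_rows(delta_pos=[[0,0,0.001],[0,0,0.002],[0,0,0.002]], delta_rot=[[0,0,0],[0,0,0],[0,0,0]])

```text
t: 23.88
eef_pos: [0.6399, -0.0338, 0.0079]
ee_rot: [-180.0, -0.0, -6.8]
force: [-2.0, 0.8, 4.8]
finger_gap: 0.006
```

Spring-like ramp; continue until it bottoms out (force rises well above 5 N).

send_rows(delta_pos=[[0,0,0.0005],[0,0,0.001],[0,0,0.001]], delta_rot=[[0,0,0],[0,0,0],[0,0,0]])

```text
t: 24.13
eef_pos: [0.64, -0.0338, 0.0075]
ee_rot: [180.0, -0.0, -6.8]
force: [-3.9, 0.4, 7.8]
finger_gap: 0.006
```

send_rows(delta_pos=[[0,0,0.0005],[0,0,0.001],[0,0,0.001]], delta_rot=[[0,0,0],[0,0,0],[0,0,0]])

```text
t: 24.38
eef_pos: [0.64, -0.0338, 0.0074]
ee_rot: [180.0, -0.0, -6.8]
force: [-7.0, 0.6, 14.5]
finger_gap: 0.002
```

```bash
python3 - <<'E'
from h import *
c=read_camera("side");crop(c,"s24",220,265,175,215,16)
E
```

```text
(no output)
```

View pics/s24.png

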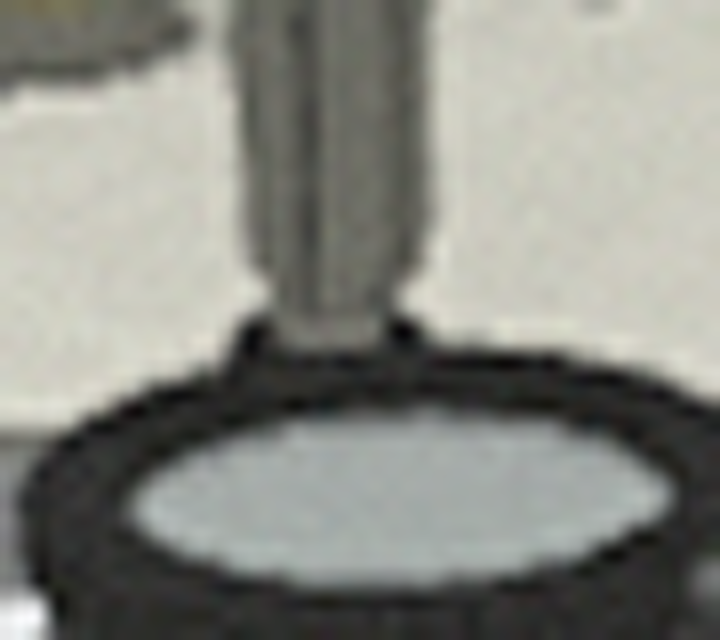

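send_rows(delta_pos=[[0,0,-0.003],[0,0,-0.007],[0,0,-0.012],[0,0,-0.025],[0,0,-0.045],[0,0,-0.075],[0,0,-0.105],[0,0,-0.135],[-0.01,0.01,-0.16],[-0.03,0.035,-0.165],[-0.05,0.065,-0.165],[-0.07,0.095,-0.165],[-0.09,0.125,-0.165],[-0.11,0.15,-0.165],[-0.125,0.17,-0.165],[-0.135,0.185,-0.165],[-0.138,0.195,-0.165],[-0.138,0.195,-0.165],[-0.138,0.195,-0.165]], delta_rot=[[0,0,0],[0,0,0],[0,0,0],[0,0,0],[0,0,0],[0,0,0],[0,0,0],[0,0,0],[0,0,0],[0,0,0],[0,0,0],[0,0,0],[0,0,0],[0,0,0],[0,0,0],[0,0,0],[0,0,0],[0,0,0],[0,0,0]])

```text
t: 26.02
eef_pos: [0.48, -0.2111, 0.1713]
ee_rot: [-180.0, -0.0, -6.9]
force: [0.1, 0.2, 0.5]
finger_gap: 0.003
```

```bash
python3 - <<'E'
from h import *
s=state();print({k:np.round(s[k],4) for k in("t","eef_pos","ee_rot","force","finger_gap")})
c=read_camera("side");crop(c,"s25",225,260,182,206,22)
t=read_camera("top");crop(t,"t25",100,360,115,265,3);crop(t,"t25b",210,260,180,240,10)
E
```

```text
{'t': np.float64(26.0167), 'eef_pos': array([ 0.48  , -0.2111,  0.1713]), 'ee_rot': array([-1.799912e+02, -4.270000e-02, -6.893900e+00]), 'force': array([0.0627, 0.2047, 0.4567]), 'finger_gap': np.float64(0.0034)}
```

View pics/t25.png

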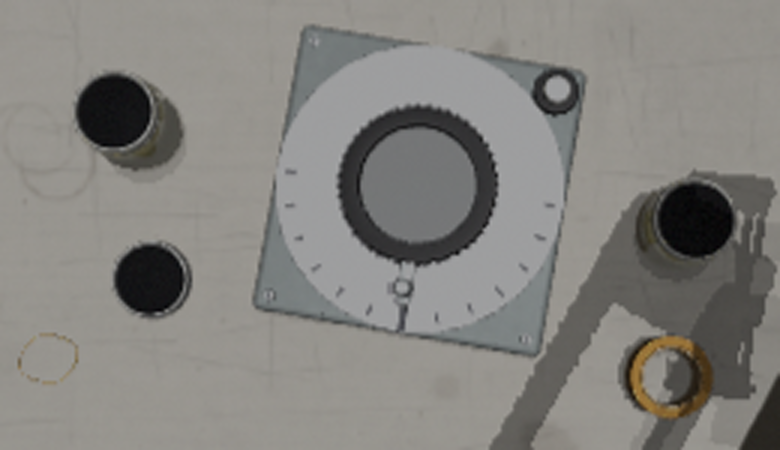

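View pics/t25b.png

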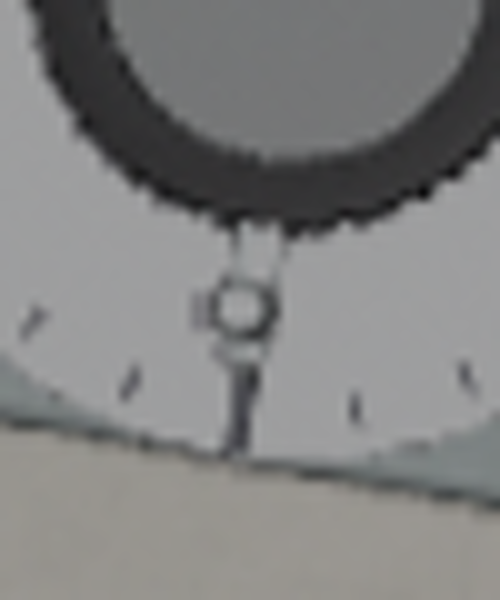

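View pics/s25.png

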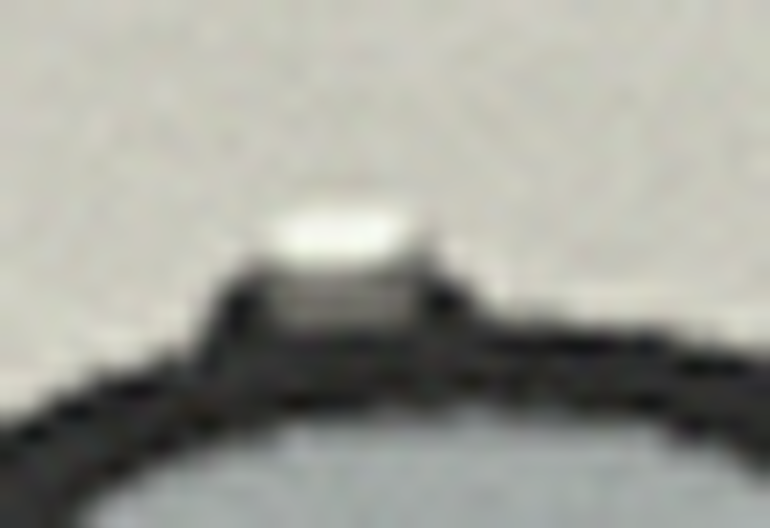

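```bash
python3 -c "
from plant import hand_in,state
print(state()['force']);print(hand_in())"
```

```text
[-0.60699547  0.48521295  0.01549225]
the job is handed in; nothing more can be done
None
```

The lever's pointer now stands on the long mark, the lamp button was pressed fully down and came back up, and I handed the job in at about 26 s.

- **Lever:** I pushed the post round with the closed fingers. It went about 2° past the mark, so I nudged it back from the other side in two small pushes. The last top view puts the lever at about 173.3° and the long mark at 172.8°. That leaves roughly 0.5° of error, with about the same uncertainty, and the mark is about ±1.4° wide at the pointer.
- **Scale and loose objects:** In the top view the scale marks have not moved. The jars, lid and tape roll look undisturbed.
- **Button:** The force rose like a spring to about 5 N over roughly 6 mm, then hit a hard stop at 14.5 N. Afterwards the side view shows it back at its original height, with the arm well clear.

**Checks that disagreed:**
- **Fingertips:** They really sit about 40–45 mm above the reported TCP, and about 3 mm to one side of it. I found this in the side images and by a first push that missed the post. I worked from contact and the pictures instead.
- **Pointer in the side view:** The side image could not confirm the pointer position well: its row and column readings implied different angles. The final alignment rests on the top camera.

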